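Set up the dowel drilling jig for a rail

TASK

Set up the drill jig for the next rail: push the rail home against the end stop, move the register pin from its block into the jig's pin hole until its knob sits on the plate, then throw the cam lever over flat to clamp the rail. After that fit every drill bush that is on the bench into the socket of its own colour: turn it under light pressure until its key drops into the keyway and the head sits on the lip, then turn it clockwise to its stop to lock it. Leave everything else on the bench where it is.

Things in the scene. Friction and masses are not known exactly. Their poses are not given: they have to be found in the camera images.
- jig: Fixed drill jig, 110 x 380 mm, position and yaw vary. Origin: on the bench under the middle station; x across, y along, z up. A 47 mm wide channel, bed 18 mm above the bench, runs along y from its open end (-y) under an aluminium drill plate (top 70 mm up, y -175 to 120 mm) to the stop. At y: pin hole -150, blue socket -80, yellow 0, red 80, cam clamp 150, stop face 171.
- rail: Brown wood rail, 45 wide (x), 365 long (y), 28 mm thick, 0.2 kg, axes along the jig's, lying in the channel with 1 mm play each side, 30 to 60 mm short of the stop; its back end sticks out of the jig at -y. It slides easily. Origin: centre of the underside. A 12 mm hole through it, 138.5 mm from its middle towards -y, is under the pin hole when the rail is home.
- rail_front (a point): Middle of the rail's front (+y) end face, 14 mm above its underside; when home it meets stop_face.
- rail_back (a point): Middle of the rail's back (-y) end face, 32 mm above the bench: the face to push on. When home it is at y = -194 mm of the jig.
- stop_face (a point): Point on the end stop's face that the rail's end must touch, 32 mm above the bench; axes as the jig's.
- pin: Register pin: steel shaft 8 mm diameter, 44 mm long with a 3 mm tapered tip, under a black round knob 22 mm diameter, 26 mm high. Origin: centre of the tip; z towards the knob. It starts upright in its block, tip 6 mm above the bench, knob resting on the block. Fully in, the knob sits on the drill plate and the tip is 44 mm below the plate's top, 20 mm inside the rail.
- pin_block: Dark wood block 55 x 55 x 50 mm, fixed, with a 10 mm hole 47 mm deep in the centre, the pin's parking place. Origin: centre of the underside.
- pin_hole (a point): Centre of the mouth of the 10 mm round hole through the drill plate (22 mm thick), 70 mm above the bench; 1.5 mm chamfer; axes as the jig's.
- cam_lever (a joint): Cam clamp lever, hinged along the jig's x. 0: upright, open (starts at 0 to 0.3). Grows as its top swings towards the jig's +y; 1.55 rad: flat, pointing outwards over the end stop, the cam pressed on the rail. Friction 0.15 N m: about 2 N near the tip moves it, with a few newtons more near the end; it stays where it is left.
- cam_pivot (a point): Centre of the cam lever's hinge, 61 mm above the bench; axes as the jig's.
- lever_tip (a point): End of the cam lever, 95 mm from the hinge. The lever's black grip is 20 mm wide along the hinge, 12 mm thick and takes up the last 55 mm.
- bush_blue: Drill bush (may be absent), 120 g, upright on the bench at first. Origin: centre of its foot, z up. Smooth steel barrel 30 mm diameter, 22 mm high, 3 mm chamfer at the foot; above it a round blue head 42 mm diameter, 14 mm high. One key on the barrel points along the bush's +x: 6 mm wide, out to 20 mm from the axis, 9 to 15 mm above the foot; a white line on the head lies over it.
- socket_blue (a point): Centre of the mouth of the blue socket, 71 mm above the bench; axes as the jig's. Lip 6 mm thick, 32 mm hole, one keyway 8.5 mm wide along +x. Until its key meets the keyway a bush rests on the key, foot 9 mm down; then it drops 13 mm and the head sits on the lip. Locked: turned 60 degrees clockwise seen from above, key under the lip at a stop by a white mark.
- bush_yellow: Drill bush (may be absent), 120 g, upright on the bench at first. Origin: centre of its foot, z up. Smooth steel barrel 30 mm diameter, 22 mm high, 3 mm chamfer at the foot; above it a round yellow head 42 mm diameter, 14 mm high. One key on the barrel points along the bush's +x: 6 mm wide, out to 20 mm from the axis, 9 to 15 mm above the foot; a white line on the head lies over it.
- socket_yellow (a point): Centre of the mouth of the yellow socket, 71 mm above the bench; axes as the jig's. Lip 6 mm thick, 32 mm hole, one keyway 8.5 mm wide along +x. Until its key meets the keyway a bush rests on the key, foot 9 mm down; then it drops 13 mm and the head sits on the lip. Locked: turned 60 degrees clockwise seen from above, key under the lip at a stop by a white mark.
- bush_red: Drill bush (may be absent), 120 g, upright on the bench at first. Origin: centre of its foot, z up. Smooth steel barrel 30 mm diameter, 22 mm high, 3 mm chamfer at the foot; above it a round red head 42 mm diameter, 14 mm high. One key on the barrel points along the bush's +x: 6 mm wide, out to 20 mm from the axis, 9 to 15 mm above the foot; a white line on the head lies over it.
- socket_red (a point): Centre of the mouth of the red socket, 71 mm above the bench; axes as the jig's. Lip 6 mm thick, 32 mm hole, one keyway 8.5 mm wide along +x. Until its key meets the keyway a bush rests on the key, foot 9 mm down; then it drops 13 mm and the head sits on the lip. Locked: turned 60 degrees clockwise seen from above, key under the lip at a stop by a white mark.
- brush: Bystander: flat bristle brush with a wood handle, 240 mm, lying flat. Leave it alone.
- hammer: Bystander: hammer, 280 mm, lying flat. Leave it alone.
- glue: Bystander: white glue bottle with orange cap, 60 mm diameter, 170 mm tall. Leave it alone.
- offcut_a: Bystander: pale wood offcut, 70 x 45 x 45 mm. Leave it alone.
- offcut_b: Bystander: brown wood offcut, 90 x 45 x 28 mm. Leave it alone.
- dowel_tin: Bystander: open steel cup, 72 mm diameter, 100 mm tall. Leave it alone.
- tape_measure: Bystander: grey tape measure, 70 x 40 mm, 65 mm tall. Leave it alone.

How it is judged:
On the way, in this order (a step that is already met when the one before it is completed fails the run):
1. the rail is home against the end stop (y of rail_front in the frame of stop_face above -0.004 m and z of rail_front in the frame of stop_face below 0.006 m), for 0.2 s.
2. the register pin is fully in the jig and the rail (all of step 1 and z of pin in the frame of pin_hole below -0.04 m and horizontal distance between pin and pin_hole below 0.005 m and angle between pin's own z axis and vertical below 0.12 rad and linear speed of pin below 0.02 m/s), for 0.2 s.
3. the cam lever lies flat, the rail still home and pinned (all of step 2 and value of joint cam_lever above 1.38 rad), for 0.2 s.
4. every bush is seated and locked in the socket of its colour (angle between the x axis of each of bush_blue, bush_yellow, bush_red and the x axis of jig, either way round above 0.66 rad and z of bush_blue in the frame of socket_blue below -0.0195 m and horizontal distance between bush_blue and socket_blue below 0.004 m and angle between each of bush_blue, bush_yellow, bush_red's own z axis and vertical below 0.1 rad and linear speed of each of bush_blue, bush_yellow, bush_red below 0.02 m/s and z of bush_yellow in the frame of socket_yellow below -0.0195 m and horizontal distance between bush_yellow and socket_yellow below 0.004 m and z of bush_red in the frame of socket_red below -0.0195 m and horizontal distance between bush_red and socket_red below 0.004 m), for 0.2 s.
At the end, for the whole second after the job is handed in: Rail within 4 mm of the stop; pin upright in its hole, tip 40 mm or more below the plate top; cam lever past 1.38 rad; every bush present upright in the socket of its colour, foot 19.5 mm or more below the mouth, turned 38 degrees or more from the keyway; all at rest (all of step 3 and all of step 4); the robot touches nothing.
It fails at once if a bush is forced: more than 200 N between it and the jig (contact force between any of bush_blue, bush_yellow, bush_red and jig above 200 N).
It fails at once if a bystander is moved more than 30 mm (distance of any of brush, hammer, glue, offcut_a, offcut_b, dowel_tin, tape_measure from where it was at the start of the episode above 0.03 m).
Of bush_blue, bush_yellow, bush_red only 2 to 3 are there at a start; the rules pass over those that are not, and their reading is None.
At some moment in a run one of bush_blue, bush_yellow, bush_red may be knocked a few centimetres aside while the robot is not near it.
It also fails if it takes over 208 s, if anything falls off the work surface, if the arm or the gripper's body presses on something with over 40 N, if the wrist force passes 120 N, or if a joint passes its speed limit or range.

ROBOT

A 6-joint arm with a two-finger parallel gripper is mounted at the origin on the work surface. World frame = base frame: x ahead of the robot, y to its left, z up, the work surface at z = 0. Lengths are in m, angles in rad, forces in N, time in s.
With the tool pointing down it reaches from about 0.375 to 0.925 m from the base axis. Payload 5.7 kg.
Tool frame: the origin (TCP) lies at the very end of the fingers, on their centre line; the grasp point (between the pads) lies 19 mm behind it; z points along the fingers, y is the direction in which the jaws open and shut (so a half turn about z gives the same grasp; the last joint's range is limited). The gripper opens to 88 mm and grips with 3 to 60 N. Pads are 20 mm wide; open, the fingers measure 115 mm over their backs; the gripper's body (75 mm by 178 mm) begins 61 mm behind the grasp point.
Start: joints at [-1.329, 0.359, 1.51, -0, 1.272, -0.115], TCP at [0.21, -0.562, 0.223] pointing down, gripper open.
Joint ranges: [-2.97, 2.97], [-1.01, 2.36], [0.21, 2.38], [-0.96, 4.11], [0.2, 2.71], [-2.98, 2.98]. Speed limits (rad/s): [2.39, 2.39, 3.14, 3.14, 3.14, 3.14].

INTERFACE

Orientations are given as a rotation vector (axis times angle).
In Python, from plant import arm gives the robot as it stands.
- The arm moves only by the shell command python3 -m inch 'ROWS' [FORCE]. ROWS is JSON, a list of rows, each an object of numbers: "hand": the finger opening in cm, from 0 to 8.78; "tx", "ty", "tz": the shift along the tool's x, y, z in cm; "yaw": the turn about the tool's z in rad. In form: [{"hand": .., "tx": .., "ty": .., "tz": .., "yaw": ..}, ...]. A call has 1 to 20 rows; each row shifts and turns the commanded pose from where the row before left it, along the tool's axes as they then stand; what a row does not reach is not made up. A row lasts 1/8 s, in which the tool goes at most 62.5 mm and 10.7 degrees, less where a joint would pass 70% of its speed; a pose out of reach is approached as far as the arm can. A call is refused whole if a number of a shift passes 6.25 or a number of a turn 0.188, either way. A call with a gripper value outside its range is refused whole. The fingers move at their own pace and stop on an object; FORCE is the grip in N (left out, the last holds). Time passes only in rows, so rows that do not move let the fingers close. It gives the time, the measured TCP pose, the force and the opening at its end, in the units of the state.
- arm.sense(): the state, without advancing time (a new reading comes with each control period).
- arm.camera(name): name is "scene" or "side" or "wrist"; returns a dict with "frame" (480x640x3 uint8, blue, green, red), "fx", "fy", "cx", "cy" (pixels), "distortion" ([k1, k2, p1, p2, k3] as OpenCV has them; the pictures are not rectified), "camera_from_world" (4x4, takes a point from world to camera coordinates); the wrist camera has in their place "T_tool_cam" (4x4, takes a point from camera to tool coordinates, whose origin is the TCP and whose axes are the flange's). Camera axes: x right, y down, z forward; pixel columns grow to the right and rows downward; lengths in m; the calibration is good to about 2 mm. A picture is of the moment at which its call begins: read the wrist's pose just before it. There is no depth.
- arm.finish_job(): hands the job in, once; it reports no verdict.
The state is a dict: "clock": time; "joints": joint angles; "joint_velocities": joint speeds; "joint_efforts": joint torques, N m; "position": TCP position; "tcp_rot": TCP orientation; "contact_force": force on the tool from outside, world axes, zero at the start; "torque": the same for the moment, N m; "opening": finger opening in m.
Only numpy, scipy, OpenCV 4.12 (cv2) and the standard library are available. Lean on these libraries where they do the work, as an engineer would, in place of code of your own. Each camera call takes 0.05 s, during which the arm holds its last target.

## Working session

There is one attempt and no reset: what is moved stays moved. The work goes in short steps, Python scripts to look and compute and a shell command to move; the robot and the scene stay as the last step left them, time stands still between calls to the robot, and variables do not carry over. Pictures are saved under pics/ and viewed, and the job is handed in when it is done.

```bash
ls -la; mkdir -p pics; cat > h.py <<'E'
import numpy as np, cv2
from plant import arm
from scipy.spatial.transform import Rotation as R
def snap(name, fn=None):
    s=arm.sense(); c=arm.camera(name)
    T=np.eye(4); T[:3,:3]=R.from_rotvec(s["tcp_rot"]).as_matrix(); T[:3,3]=s["position"]
    if "camera_from_world" in c: W=np.linalg.inv(np.array(c["camera_from_world"]))
    else: W=T@np.array(c["T_tool_cam"])
    c["W"]=W; c["K"]=np.array([[c["fx"],0,c["cx"]],[0,c["fy"],c["cy"]],[0,0,1.]]); c["d"]=np.array(c["distortion"],float)
    if fn:
        cv2.imwrite("pics/"+fn+".png",c["frame"])
        np.savez("pics/"+fn+".npz",W=W,K=c["K"],d=c["d"],frame=c["frame"])
    return c
def load(fn):
    z=np.load("pics/"+fn+".npz"); return {k:z[k] for k in z.files}
def ray(c,p):
    p=np.array(p,float).reshape(-1,1,2)
    u=cv2.undistortPoints(p,c["K"],c["d"]).reshape(-1,2)
    d=np.c_[u,np.ones(len(u))]@c["W"][:3,:3].T
    return c["W"][:3,3],d/np.linalg.norm(d,axis=1)[:,None]
def onz(c,p,z):
    o,d=ray(c,p); return o+d*((z-o[2])/d[:,2])[:,None]
def tri(obs):
    A=np.zeros((3,3));b=np.zeros(3);L=[]
    for c,p in obs:
        o,d=ray(c,p); d=d[0]; P=np.eye(3)-np.outer(d,d);A+=P;b+=P@o;L.append((P,o))
    x=np.linalg.solve(A,b); return x,[float(np.linalg.norm(P@(x-o))) for P,o in L]
def proj(c,X):
    V=np.linalg.inv(c["W"]); r,_=cv2.Rodrigues(V[:3,:3])
    return cv2.projectPoints(np.array(X,float).reshape(-1,3),r,V[:3,3],c["K"],c["d"])[0].reshape(-1,2)
E
python3 - <<'E'
from h import *
for n in ["scene","side","wrist"]:
    c=snap(n,n+"0"); print(n,c["K"][0],c["d"],c["W"].round(3).tolist())
print(arm.sense())
E
```

```text
total 12
drwxr-xr-x  3 agent agent 4096 Dec  7 05:47 .
drwxr-xr-x 23 root  root  4096 Dec  7 05:47 ..
drwxr-xr-x  2 agent agent 4096 Dec  7 05:47 pics
scene [574.44319916   0.         321.38085693] [-0.02739706  0.          0.          0.          0.        ] [[-0.365, 0.804, -0.469, 1.156], [0.931, 0.321, -0.173, 0.224], [0.011, -0.5, -0.866, 1.122], [0.0, 0.0, 0.0, 1.0]]
side [479.38311773   0.         323.27127345] [0.03453399 0.         0.         0.         0.        ] [[-0.965, -0.176, 0.193, 0.4], [-0.261, 0.68, -0.685, 0.764], [-0.011, -0.712, -0.702, 0.88], [0.0, 0.0, 0.0, 1.0]]
wrist [330.39793575   0.         326.41084196] [-0.04541168  0.          0.          0.          0.        ] [[0.349, -0.906, -0.241, 0.275], [-0.937, -0.338, -0.088, -0.538], [-0.002, 0.256, -0.967, 0.385], [0.0, 0.0, 0.0, 1.0]]
{'clock': 0.15, 'joints': array([-1.32913079e+00,  3.59306593e-01,  1.51115529e+00,  1.86748379e-05,
        1.27252758e+00, -1.15141343e-01]), 'joint_velocities': array([ 0.00128743, -0.00098873, -0.00255599, -0.00116181,  0.00061784,
       -0.00140817]), 'joint_efforts': array([ 7.34518726e-04, -5.15754676e+01, -2.71007860e+01,  6.74804393e-02,
        3.05758417e-02, -8.15017779e-05]), 'position': array([ 0.20941971, -0.56170511,  0.2220332 ]), 'tcp_rot': array([-3.09035868e+00, -5.57246494e-01,  1.10684075e-04]), 'contact_force': array([ 0.11679595, -0.18733193,  0.96590103]), 'torque': array([-0.0411206 ,  0.05344363,  0.03042927]), 'opening': 0.0877317584014405}
```

View pics/scene0.png

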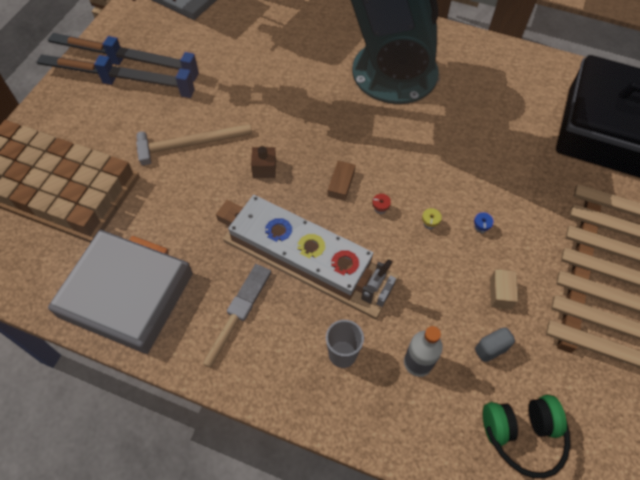

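View pics/side0.png

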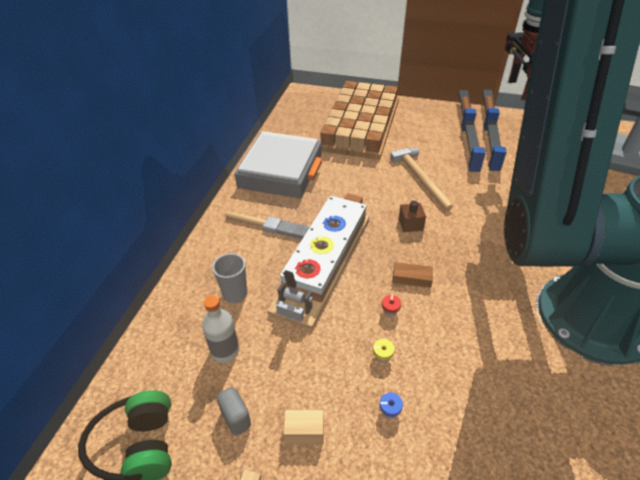

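View pics/wrist0.png

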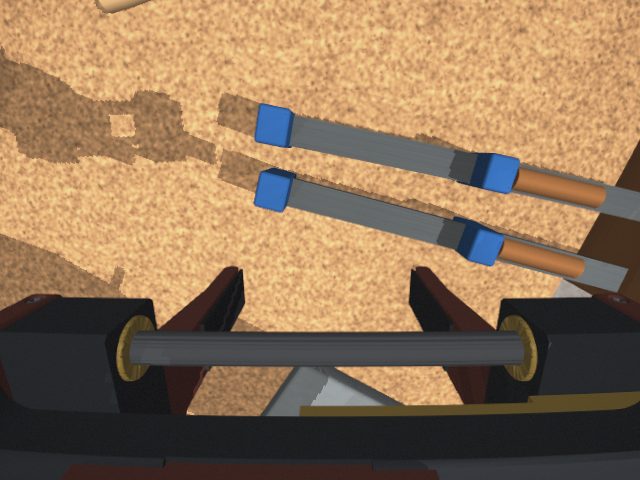

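Scene view shows all three bushes (red 381,202; yellow 431,216; blue 483,221), the jig with blue ring at the -y end (278,230), red ring (345,262), cam lever (383,270), pin block (263,160), and the rail back sticking out at (229,213). Measure by colour blobs in both views.

```bash
cat >> h.py <<'E'
def masks(img):
    h=cv2.cvtColor(img,cv2.COLOR_BGR2HSV); H,S,V=cv2.split(h)
    return {"blue":((H>105)&(H<130)&(S>150)&(V>90)),"yellow":((H>24)&(H<36)&(S>140)&(V>90)),"red":(((H<5)|(H>174))&(S>170)&(V>90))}
def blobs(img,col,amin=30):
    m=masks(img)[col].astype(np.uint8)
    m=cv2.morphologyEx(m,cv2.MORPH_CLOSE,np.ones((3,3),np.uint8))
    cs,_=cv2.findContours(m,cv2.RETR_EXTERNAL,cv2.CHAIN_APPROX_NONE); o=[]
    for c in cs:
        if cv2.contourArea(c)>amin and len(c)>=6:
            hull=cv2.convexHull(c)
            e=cv2.fitEllipse(hull) if len(hull)>5 else cv2.fitEllipse(c)
            o.append((cv2.contourArea(c),e))
    return sorted(o,key=lambda t:-t[0])
E
python3 - <<'E'
from h import *
for n in ["scene0","side0"]:
    c=load(n)
    for col in ["blue","yellow","red"]:
        for a,e in blobs(c["frame"],col)[:6]: print(n,col,a,np.round(e[0],1),np.round(e[1],1),round(e[2]))
for n,(x0,y0,x1,y1) in {"scene0":(205,130,405,330),"side0":(260,180,440,330)}.items():
    f=load(n)["frame"][y0:y1,x0:x1]; cv2.imwrite(f"pics/{n}z.png",cv2.resize(f,None,fx=min(800/f.shape[1],600/f.shape[0]),fy=min(800/f.shape[1],600/f.shape[0]),interpolation=cv2.INTER_CUBIC))
E
```

```text
scene0 blue 132.5 [483.5 220.9] [14.6 16.4] 116
scene0 yellow 148.5 [431.6 216.7] [14.7 17.5] 106
scene0 red 116.5 [381.4 201.6] [14.  15.7] 97
side0 blue 1343.0 [ 87.5 243.7] [54.7 81.1] 156
side0 blue 722.5 [207.2 105.1] [35.8 63.8] 177
side0 blue 695.5 [ 48.2 131.8] [35.3 73.8] 147
side0 blue 431.5 [154.7 155.4] [27.3 51.2] 153
side0 blue 317.5 [241.4  68.5] [16.6 64.9] 173
side0 blue 256.5 [ 7.  88.3] [16.9 38.1] 4
side0 yellow 66.5 [383.5 350.4] [13.  19.1] 91
```

View pics/scene0z.png

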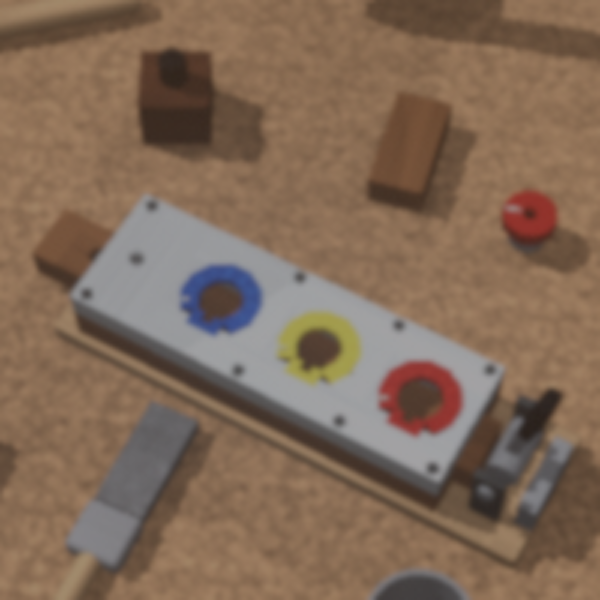

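View pics/side0z.png

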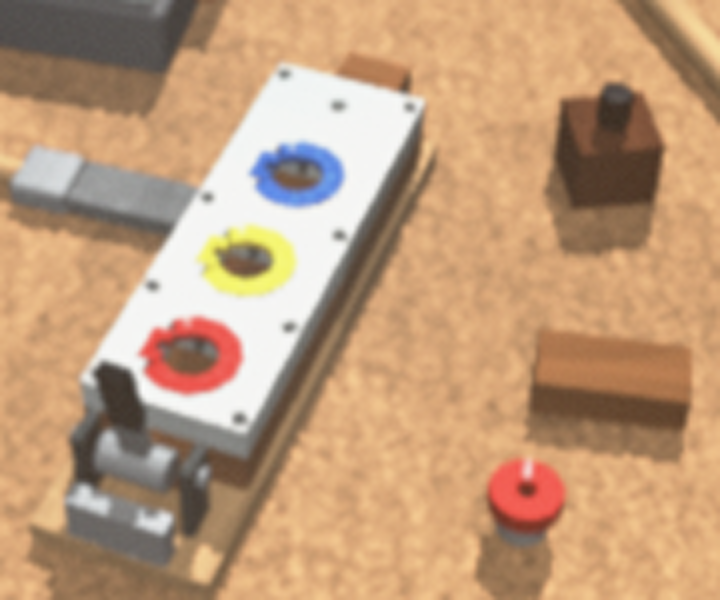

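```bash
cat > h2.py <<'E'
from h import *
def roi_blob(c,col,x0,y0,x1,y1):
    f=c["frame"][y0:y1,x0:x1]; h=cv2.cvtColor(f,cv2.COLOR_BGR2HSV); H,S,V=cv2.split(h)
    m={"blue":(H>105)&(H<130)&(S>120),"yellow":(H>23)&(H<40)&(S>110),"red":((H<6)|(H>172))&(S>130)}[col].astype(np.uint8)
    m=cv2.morphologyEx(m,cv2.MORPH_CLOSE,np.ones((3,3),np.uint8))
    cs,_=cv2.findContours(m,cv2.RETR_EXTERNAL,cv2.CHAIN_APPROX_NONE); k=max(cs,key=cv2.contourArea)
    e=cv2.fitEllipse(cv2.convexHull(k)); return np.array(e[0])+[x0,y0],e[1]
E
python3 - <<'E'
from h2 import *
a=load("scene0");b=load("side0")
P={}
for col,ra,rb in [("blue",(260,212,298,246),(312,208,352,240)),("yellow",(293,228,330,263),(300,228,345,258)),("red",(326,245,364,280),(285,250,328,285))]:
    pa,sa=roi_blob(a,col,*ra); pb,sb=roi_blob(b,col,*rb)
    x,r=tri([(a,pa),(b,pb)]); P[col]=x; print("socket",col,pa.round(1),pb.round(1),x.round(4),np.round(r,4))
x,r=tri([(a,(250.7,216)),(b,(344.7,206.2))]);print("pinhole",x.round(4),r)
x,r=tri([(a,(262.7,152.3)),(b,(414,205.5))]);print("knob",x.round(4),r)
d=P["red"]-P["blue"];print(np.linalg.norm(d),np.arctan2(d[1],d[0]))
for col,ra,rb in [("blue",(468,205,500,238),(375,388,408,420)),("yellow",(418,203,446,232),(368,335,400,365)),("red",(366,188,396,214),(378,288,405,316))]:
    pa,sa=roi_blob(a,col,*ra); pb,sb=roi_blob(b,col,*rb)
    x,r=tri([(a,pa),(b,pb)]); print("bush",col,pa.round(1),pb.round(1),x.round(4),np.round(r,4),onz(a,pa,.033).round(4),onz(b,pb,.033).round(4))
E
```

```text
socket blue [278.3 229.1] [334.  223.2] [ 0.608  -0.0764  0.0668] [0.0002 0.0002]
socket yellow [311.  245.5] [321.3 244.8] [0.6188 0.003  0.0662] [0.0002 0.0002]
socket red [344.9 262.1] [307.5 268.5] [0.6293 0.0827 0.0661] [0.0003 0.0003]
pinhole [ 0.5979 -0.1464  0.0645] [0.0007542715695791361, 0.0007542715695791842]
knob [ 0.4269 -0.1959  0.0612] [0.0017114309372206343, 0.0017114309372205177]
0.1604902950856247 1.4380469402709692
bush blue [483.3 221.1] [390.8 403.6] [0.3962 0.3303 0.0252] [0.0003 0.0003] [[0.4019 0.3297 0.033 ]] [[0.3961 0.3339 0.033 ]]
bush yellow [431.5 216.2] [383.4 347.9] [0.4297 0.2183 0.0285] [0. 0.] [[0.4327 0.2183 0.033 ]] [[0.4296 0.2212 0.033 ]]
bush red [381.2 201.9] [391.1 303.5] [0.433  0.1006 0.0252] [0. 0.] [[0.4382 0.1015 0.033 ]] [[0.4327 0.1067 0.033 ]]
```

```bash
cat >> h2.py <<'E'
def to(goal=None,yaw=None,quiet=False):
    """remaining shift in tool axes (cm) and turn; yaw = world angle of tool x"""
    s=arm.sense(); M=R.from_rotvec(s["tcp_rot"]).as_matrix(); p=np.array(s["position"])
    cur=np.arctan2(M[1,0],M[0,0])
    out={"clock":round(s["clock"],2),"pos":p.round(4),"xang":round(cur,4),"tilt":round(float(np.arccos(-M[2,2])),4),"j6":round(s["joints"][5],3),"open":round(s["opening"],4),"F":s["contact_force"].round(2),"Tz":s["torque"].round(2)}
    if goal is not None: out["shift_cm"]=(M.T@(np.array(goal)-p)*100).round(2)
    if yaw is not None:
        d=-(yaw-cur); d=(d+np.pi)%(2*np.pi)-np.pi; out["turn"]=round(d,4)
    for k,v in out.items(): print(k,v)
C0=np.array([0.6188,0.003]); YA=1.4380
def jig(x,y,z): 
    return np.array([C0[0]+x*np.sin(YA)+y*np.cos(YA), C0[1]-x*np.cos(YA)+y*np.sin(YA), z])
E
python3 - <<'E'
from h2 import *
print(jig(0,-.29,.12))
to(jig(0,-.29,.12),YA)
s=arm.sense();print(R.from_rotvec(s["tcp_rot"]).as_matrix().round(3))
a=load("scene0");print(onz(a,[(205+70/3,130+212/3)],.046), onz(a,[(205+70/3,130+212/3)],.046)[0][:2]-jig(0,-.194,0)[:2])
print(np.array(arm.camera("wrist")["T_tool_cam"]).round(3))
E
```

```text
[ 0.58040215 -0.2844467   0.12      ]
clock 0.15
pos [ 0.2094 -0.5617  0.222 ]
xang 0.3568
tilt 0.0014
j6 -0.115
open 0.0877
F [ 0.12 -0.19  0.97]
Tz [-0.04  0.05  0.03]
shift_cm [ 44.44 -13.01  10.23]
turn -1.0812
[[ 0.937  0.349 -0.   ]
 [ 0.349 -0.937  0.001]
 [ 0.    -0.001 -1.   ]]
[[ 0.57074805 -0.21570444  0.046     ]] [-0.02236512 -0.02641251]
[[-0.    -0.967 -0.256  0.07 ]
 [ 1.    -0.    -0.     0.001]
 [ 0.    -0.256  0.967 -0.163]
 [ 0.     0.     0.     1.   ]]
```

```bash
python3 -m inch '[{"hand":0,"tx":3,"ty":-0.9},{"tx":5.2,"ty":-1.5},{"tx":5.2,"ty":-1.5},{"tx":5.2,"ty":-1.5},{"tx":5.2,"ty":-1.5},{"tx":5.2,"ty":-1.5},{"tx":5.2,"ty":-1.5},{"tx":5.2,"ty":-1.5},{"tx":3.0,"ty":-0.9},{"tx":2,"ty":-0.6},{"yaw":-0.18},{"yaw":-0.18},{"yaw":-0.18},{"yaw":-0.18},{"yaw":-0.18},{"yaw":-0.18},{},{}]' 20; python3 - <<'E'
from h2 import *
to(jig(0,-.29,.12),YA); snap("wrist","w1")
E
```

```text
clock 0.2
pos [ 0.2094 -0.5618  0.2221]
xang 0.3568
tilt 0.0012
j6 -0.115
open 0.0876
F [-0.28  0.34  1.2 ]
Tz [-0.02  0.01  0.01]
shift_cm [ 44.45 -13.02  10.23]
turn -1.0812schema error: expected keys hand, tx, ty, tz, yaw
```

View pics/w1.png

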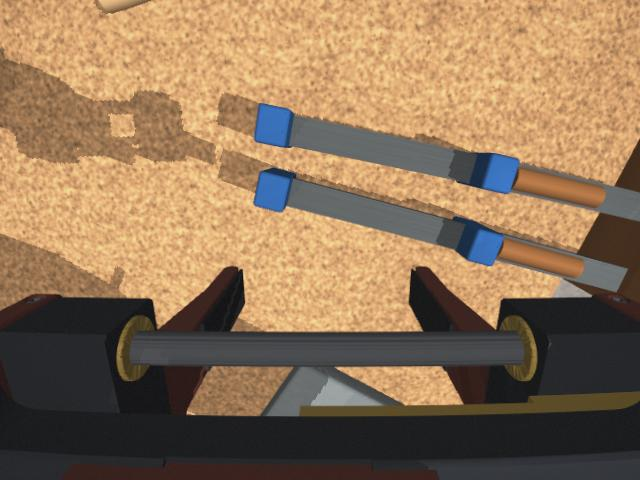

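The picture is unchanged (the arm has not moved): every row needs all five keys.

```bash
python3 -m inch '[{"hand":0,"tx":3,"ty":-0.9,"tz":0,"yaw":0},{"hand":0,"tx":5.2,"ty":-1.5,"tz":0,"yaw":0},{"hand":0,"tx":5.2,"ty":-1.5,"tz":0,"yaw":0},{"hand":0,"tx":5.2,"ty":-1.5,"tz":0,"yaw":0},{"hand":0,"tx":5.2,"ty":-1.5,"tz":0,"yaw":0},{"hand":0,"tx":5.2,"ty":-1.5,"tz":0,"yaw":0},{"hand":0,"tx":5.2,"ty":-1.5,"tz":0,"yaw":0},{"hand":0,"tx":5.2,"ty":-1.5,"tz":0,"yaw":0},{"hand":0,"tx":3.0,"ty":-0.9,"tz":0,"yaw":0},{"hand":0,"tx":2,"ty":-0.6,"tz":0,"yaw":0},{"hand":0,"tx":0,"ty":0,"tz":0,"yaw":-0.18},{"hand":0,"tx":0,"ty":0,"tz":0,"yaw":-0.18},{"hand":0,"tx":0,"ty":0,"tz":0,"yaw":-0.18},{"hand":0,"tx":0,"ty":0,"tz":0,"yaw":-0.18},{"hand":0,"tx":0,"ty":0,"tz":0,"yaw":-0.18},{"hand":0,"tx":0,"ty":0,"tz":0,"yaw":-0.18},{"hand":0,"tx":0,"ty":0,"tz":0,"yaw":0},{"hand":0,"tx":0,"ty":0,"tz":0,"yaw":0}]' 20; python3 - <<'E'
from h2 import *
to(jig(0,-.29,.12),YA); snap("wrist","w1")
E
```

```text
clock: 2.5
position: [0.5803, -0.2865, 0.2226]
tcp_rot: [-2.369, -2.063, 0.0]
contact_force: [-0.7, 0.1, 0.6]
opening: 0.0006
clock 2.5
pos [ 0.5803 -0.2865  0.2226]
xang 1.4328
tilt 0.0002
j6 -0.427
open 0.0006
F [-0.73  0.07  0.55]
Tz [-0.01 -0.05 -0.01]
shift_cm [ 0.21 -0.02 10.26]
turn -0.0052
```

View pics/w1.png

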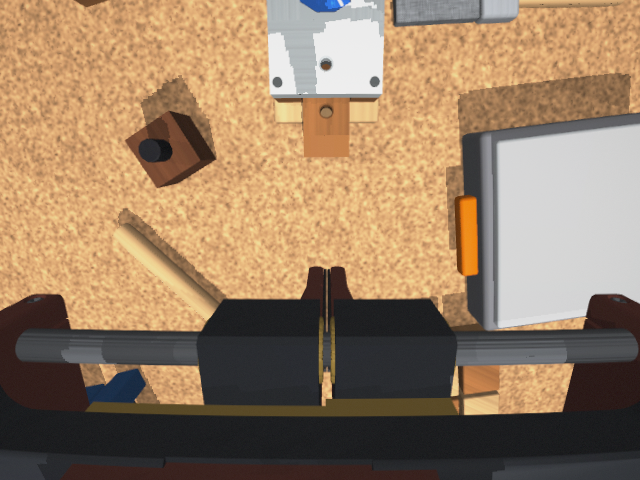

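The wrist view shows the plate's -y end, pin hole at (326,64), rail back edge centre (327,157), rail's hole (326,112), knob (154,150).

```bash
python3 - <<'E'
from h2 import *
c=load("w1")
def j(p):
    d=p[:2]-C0; return np.array([d@[np.sin(YA),-np.cos(YA)],d@[np.cos(YA),np.sin(YA)]])
for n,p,z in [("pinhole",(326,64),.07),("railback top",(327,157),.046),("railhole",(326.5,112),.046),("plate corners",(268,96),.07),("",(383,96),.07),("knob",(154,150),.076)]:
    x=onz(c,[p],z)[0]; print(n,x.round(4),j(x).round(4))
E
```

```text
pinhole [ 0.5999 -0.1451  0.07  ] [ 0.0009 -0.1493]
railback top [ 0.5898 -0.2248  0.046 ] [ 0.0014 -0.2297]
railhole [ 0.5952 -0.1824  0.046 ] [ 0.0011 -0.1869]
plate corners [ 0.5449 -0.164   0.07  ] [-0.0512 -0.1754]
 [ 0.6468 -0.1782  0.07  ] [ 0.0517 -0.1759]
knob [ 0.4333 -0.1952  0.076 ] [-0.1576 -0.221 ]
```

```bash
python3 -m inch '[{"hand":0,"tx":0,"ty":0,"tz":3,"yaw":0},{"hand":0,"tx":0,"ty":0,"tz":5,"yaw":0},{"hand":0,"tx":0,"ty":0,"tz":5,"yaw":0},{"hand":0,"tx":0,"ty":0,"tz":4,"yaw":0},{"hand":0,"tx":0,"ty":0.1,"tz":2.6,"yaw":-0.005},{"hand":0,"tx":2,"ty":0,"tz":0,"yaw":0},{"hand":0,"tx":2,"ty":0,"tz":0,"yaw":0},{"hand":0,"tx":1,"ty":0,"tz":0,"yaw":0},{"hand":0,"tx":0,"ty":0,"tz":0,"yaw":0}]' 20; python3 - <<'E'
from h2 import *
to(jig(0.001,-.203,.026),YA)
E
```

```text
clock: 3.68
position: [0.5888, -0.2357, 0.028]
tcp_rot: [2.357, 2.075, 0.001]
contact_force: [-0.1, 0.1, 1.1]
opening: 0.0002
clock 3.67
pos [ 0.5888 -0.2357  0.028 ]
xang 1.4435
tilt 0.0018
j6 -0.362
open 0.0002
F [-0.12  0.09  1.1 ]
Tz [-0.04 -0.06 -0.02]
shift_cm [ 3.76 -0.07  0.19]
turn 0.0055
```

Now push, slowing near the end.

```bash
python3 -m inch '[{"hand":0,"tx":0.8,"ty":0,"tz":0,"yaw":0},{"hand":0,"tx":0.8,"ty":0,"tz":0,"yaw":0},{"hand":0,"tx":0.7,"ty":0,"tz":0,"yaw":0},{"hand":0,"tx":0.5,"ty":0,"tz":0,"yaw":0},{"hand":0,"tx":0.4,"ty":0,"tz":0,"yaw":0},{"hand":0,"tx":0.3,"ty":0,"tz":0,"yaw":0},{"hand":0,"tx":0.2,"ty":0,"tz":0,"yaw":0},{"hand":0,"tx":0,"ty":0,"tz":0,"yaw":0}]'; python3 - <<'E'
from h2 import *
to(jig(0.001,-.203,.026),YA)
E
```

```text
clock: 4.68
position: [0.5927, -0.1997, 0.0265]
tcp_rot: [-2.36, -2.073, -0.0]
contact_force: [0.1, -1.7, -0.3]
opening: 0.0004
clock 4.67
pos [ 0.5927 -0.1997  0.0265]
xang 1.4418
tilt 0.0006
j6 -0.307
open 0.0004
F [ 0.12 -1.68 -0.3 ]
Tz [-0.26 -0.17 -0.02]
shift_cm [0.14 0.01 0.05]
turn 0.0038
```

```bash
python3 -m inch '[{"hand":0,"tx":0.1,"ty":0,"tz":0,"yaw":0},{"hand":0,"tx":0.1,"ty":0,"tz":0,"yaw":0},{"hand":0,"tx":0.1,"ty":0,"tz":0,"yaw":0},{"hand":0,"tx":0,"ty":0,"tz":0,"yaw":0}]'; python3 -m inch '[{"hand":0,"tx":0.1,"ty":0,"tz":0,"yaw":0},{"hand":0,"tx":0,"ty":0,"tz":0,"yaw":0}]'; python3 - <<'E'
from h2 import *
to(jig(0.001,-.203,.026),YA)
E
```

```text
clock: 5.18
position: [0.5929, -0.1988, 0.0265]
tcp_rot: [2.358, 2.073, -0.003]
contact_force: [-1.7, -8.7, -0.4]
opening: 0.0008
clock: 5.42
position: [0.5933, -0.1989, 0.0267]
tcp_rot: [2.357, 2.073, -0.004]
contact_force: [-2.5, -11.6, -1.1]
opening: 0.0005
clock 5.42
pos [ 0.5933 -0.1989  0.0267]
xang 1.4427
tilt 0.0039
j6 -0.301
open 0.0005
F [ -2.47 -11.63  -1.14]
Tz [-2.02  0.27  0.02]
shift_cm [ 0.05 -0.04  0.07]
turn 0.0047
```

```bash
python3 -m inch '[{"hand":0,"tx":-1,"ty":0,"tz":0,"yaw":0},{"hand":0,"tx":-1,"ty":0,"tz":0,"yaw":0},{"hand":0,"tx":0,"ty":0,"tz":-4,"yaw":0},{"hand":0,"tx":0,"ty":0,"tz":-5,"yaw":0},{"hand":4,"tx":0,"ty":0,"tz":-4,"yaw":0},{"hand":4,"tx":0,"ty":0,"tz":-2,"yaw":0},{"hand":4,"tx":0,"ty":0,"tz":0,"yaw":0}]' ; python3 - <<'E'
from h2 import *
snap("wrist","w2")
to([0.433,-.27,.17],YA)
E
python3 -m inch '[{"hand":4,"tx":-1,"ty":-4,"tz":0,"yaw":0},{"hand":4,"tx":-2,"ty":-5,"tz":0,"yaw":0},{"hand":4,"tx":-1,"ty":-4,"tz":0,"yaw":0},{"hand":4,"tx":0,"ty":-2,"tz":0,"yaw":0},{"hand":4,"tx":0,"ty":0,"tz":0,"yaw":0}]'; python3 - <<'E'
from h2 import *
snap("wrist","w3")
to([0.433,-.195,.17],YA)
E
```

```text
clock: 6.3
position: [0.5917, -0.2164, 0.1783]
tcp_rot: [2.358, 2.072, 0.003]
contact_force: [-0.4, 0.1, -0.1]
opening: 0.0272
clock 6.35
pos [ 0.5907 -0.216   0.1768]
xang 1.4417
tilt 0.0008
j6 -0.332
open 0.0312
F [ 0.04 -0.07 -0.53]
Tz [-0.01 -0.16  0.02]
shift_cm [ -7.39 -14.95   0.67]
turn 0.0037
clock: 6.98
position: [0.4346, -0.2353, 0.1752]
tcp_rot: [-2.358, -2.07, 0.001]
contact_force: [0.4, -0.4, 0.1]
opening: 0.0399
clock 7.03
pos [ 0.4361 -0.2359  0.1756]
xang 1.4409
tilt 0.0019
j6 -0.506
open 0.0402
F [ 0.09 -0.02 -0.2 ]
Tz [-0.05 -0.1   0.01]
shift_cm [ 4.02 -0.84  0.57]
turn 0.0029
```

View pics/w2.png

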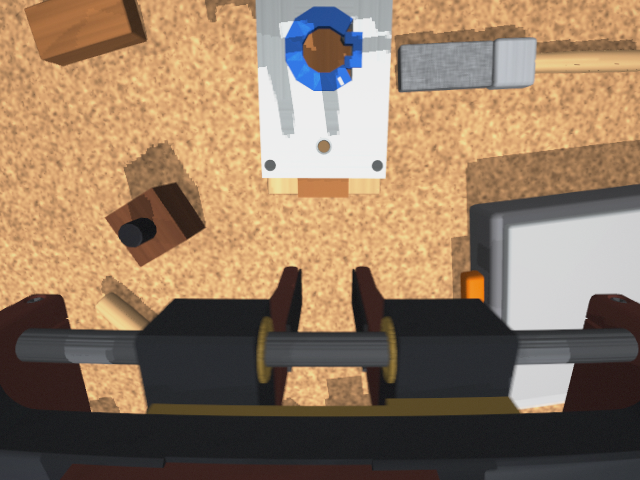

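View pics/w3.png

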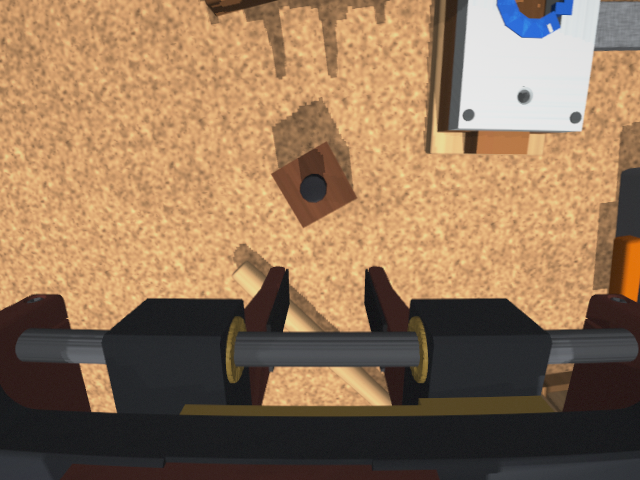

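```bash
python3 - <<'E'
from h2 import *
c=snap("wrist","w4"); w1=load("w1"); w2=load("w2"); w3=load("w3")
to([0.433,-.195,.17],YA)
def dark(c,x0,y0,x1,y1,t=60):
    g=cv2.cvtColor(c["frame"][y0:y1,x0:x1],cv2.COLOR_BGR2GRAY); m=(g<t).astype(np.uint8)
    cs,_=cv2.findContours(m,cv2.RETR_EXTERNAL,cv2.CHAIN_APPROX_NONE);k=max(cs,key=cv2.contourArea)
    (a,r)=cv2.minEnclosingCircle(k); return np.array(a)+[x0,y0],r,cv2.fitEllipse(k)
print(dark(c,290,160,340,210),dark(w3,290,160,340,210))
p=dark(c,290,160,340,210,45)[0]
print(onz(c,[p],.076), tri([(c,p),(w1,(152,150))]), tri([(c,p),(w2,(131,236))]))
print("pinhole", tri([(w1,(326,64)),(w2,(323.5,147))]), tri([(c,(523.5,97)),(w2,(323.5,147))]),onz(w2,[(323.5,147)],.07),onz(c,[(523.5,97)],.07))
k=blobs(w2["frame"],"blue",300);print(k[:2],onz(w2,[k[0][1][0]],.071),jig(0,-.08,.07))
E
```

```text
clock 7.08
pos [ 0.4371 -0.2363  0.176 ]
xang 1.4415
tilt 0.0008
j6 -0.506
open 0.0402
F [-0.09 -0.12  0.33]
Tz [-0.04 -0.08 -0.04]
shift_cm [ 4.04 -0.94  0.6 ]
turn 0.0035
(array([308.5, 179. ]), 21.708393096923828, ((19.429779052734375, 22.81814956665039), (25.054855346679688, 40.80965805053711), 163.8792724609375)) (array([310. , 179.5]), 22.38871192932129, ((21.817752838134766, 23.456510543823242), (24.90675163269043, 41.767730712890625), 163.5097198486328))
[[ 0.42938331 -0.19310471  0.076     ]] (array([ 0.42887579, -0.1940681 ,  0.07065987]), [0.0004744134771923251, 0.00047441347719227395]) (array([ 0.42954794, -0.19407642,  0.07645332]), [0.0010208321628131518, 0.0010208321628131522])
pinhole (array([ 0.59959367, -0.1454138 ,  0.07171578]), [0.00028270575686392327, 0.0002827057568636379]) (array([ 0.59939667, -0.14598263,  0.07380696]), [0.0005986213363330402, 0.0005986213363330899]) [[ 0.59930595 -0.14535479  0.07      ]] [[ 0.60167458 -0.14627398  0.07      ]]
[(4804.0, ((323.6152038574219, 48.35658264160156), (78.62846374511719, 85.08158874511719), 0.701814591884613))] [[ 0.60875606 -0.07443722  0.071     ]] [ 0.60820749 -0.07629564  0.07      ]
```

```bash
python3 -m inch '[{"hand":5,"tx":1.5,"ty":-0.3,"tz":0,"yaw":0},{"hand":5,"tx":0,"ty":0,"tz":0,"yaw":0},{"hand":5,"tx":0,"ty":0,"tz":0,"yaw":0},{"hand":5,"tx":0,"ty":0,"tz":0,"yaw":0},{"hand":5,"tx":0,"ty":0,"tz":0,"yaw":0},{"hand":5,"tx":0,"ty":0,"tz":0,"yaw":0}]'; python3 - <<'E'
from h2 import *
c=snap("wrist","w5")
to([0.43,-.194,.17],YA)
f=c["frame"][140:300,240:400]; cv2.imwrite("pics/w5z.png",cv2.resize(f,(600,600),interpolation=cv2.INTER_CUBIC))
E
```

```text
clock: 7.82
position: [0.4357, -0.2212, 0.1767]
tcp_rot: [2.36, 2.073, 0.0]
contact_force: [-0.0, 0.2, 0.1]
opening: 0.0499
clock 7.88
pos [ 0.4357 -0.2212  0.1767]
xang 1.4416
tilt 0.0001
j6 -0.482
open 0.0501
F [-0.41 -0.    0.18]
Tz [-0.01 -0.06  0.01]
shift_cm [ 2.62 -0.91  0.67]
turn 0.0036
```

View pics/w5z.png

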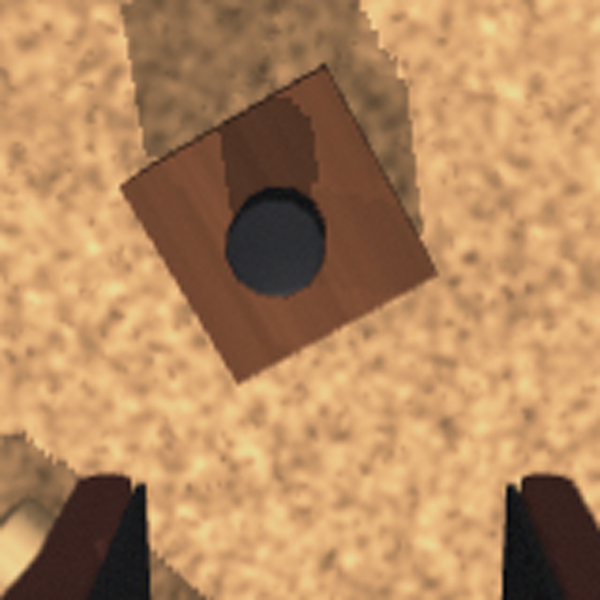

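```bash
python3 - <<'E'
from h2 import *
c=load("w5");f=lambda x,y:(240+x*160/600,140+y*160/600)
k=onz(c,[f(275,247)],.076)[0];print(k)
q=onz(c,[f(*t) for t in [(121,186),(325,65),(437,273),(238,382)]],.05);print(q.mean(0),np.linalg.norm(np.diff(q,axis=0),axis=1))
print(tri([(c,f(275,247)),(load("w1"),(152,150))]), tri([(c,f(275,247)),(load("w2"),(131,236))]))
to([.4295,-.1935,.053],YA)
E
```

```text
[ 0.42898782 -0.19457814  0.076     ]
[ 0.42917925 -0.19465774  0.05      ] [0.05493695 0.05493142 0.05469348]
(array([ 0.42890066, -0.19492182,  0.07151658]), [0.0004088709363613289, 0.00040887093636128444]) (array([ 0.42895682, -0.19498405,  0.07537751]), [0.00030333997956420836, 0.00030333997956422104])
clock 7.88
pos [ 0.4357 -0.2212  0.1767]
xang 1.4416
tilt 0.0001
j6 -0.482
open 0.0501
F [-0.41 -0.    0.18]
Tz [-0.01 -0.06  0.01]
shift_cm [ 2.67 -0.97 12.37]
turn 0.0036
```

```bash
python3 -m inch '[{"hand":5,"tx":1.5,"ty":-0.6,"tz":1,"yaw":0},{"hand":5,"tx":1.05,"ty":-0.4,"tz":3,"yaw":0},{"hand":5,"tx":0,"ty":0,"tz":4,"yaw":0},{"hand":5,"tx":0,"ty":0,"tz":2.5,"yaw":0},{"hand":5,"tx":0,"ty":0,"tz":1.3,"yaw":0},{"hand":5,"tx":0,"ty":0,"tz":0.4,"yaw":0},{"hand":5,"tx":0,"ty":0,"tz":0,"yaw":0},{"hand":5,"tx":0,"ty":0,"tz":0,"yaw":0}]'; python3 - <<'E'
from h2 import *
to([.429,-.1947,.054],YA)
E
```

```text
clock: 8.88
position: [0.4297, -0.1948, 0.0554]
tcp_rot: [2.359, 2.073, 0.001]
contact_force: [-0.4, -0.7, 1.6]
opening: 0.0499
clock 8.88
pos [ 0.4297 -0.1948  0.0554]
xang 1.4417
tilt 0.0016
j6 -0.443
open 0.0499
F [-0.36 -0.72  1.58]
Tz [-0.04 -0.09  0.  ]
shift_cm [ 0.   -0.07  0.14]
turn 0.0037
```

```bash
python3 -m inch '[{"hand":0,"tx":0,"ty":0,"tz":0.1,"yaw":0},{"hand":0,"tx":0,"ty":0,"tz":0,"yaw":0},{"hand":0,"tx":0,"ty":0,"tz":0,"yaw":0},{"hand":0,"tx":0,"ty":0,"tz":0,"yaw":0},{"hand":0,"tx":0,"ty":0,"tz":0,"yaw":0},{"hand":0,"tx":0,"ty":0,"tz":0,"yaw":0}]' 35; python3 - <<'E'
from h2 import *
to([.429,-.1947,.054],YA)
E
```

```text
clock: 9.62
position: [0.4291, -0.1945, 0.0538]
tcp_rot: [-2.36, -2.074, -0.0]
contact_force: [-0.2, 0.1, 2.7]
opening: 0.0211
clock 9.62
pos [ 0.4291 -0.1945  0.0538]
xang 1.4418
tilt 0.0001
j6 -0.443
open 0.0211
F [-0.21  0.12  2.71]
Tz [-0.03  0.08  0.05]
shift_cm [-0.02 -0.01 -0.02]
turn 0.0038
```

```bash
python3 -m inch '[{"hand":0,"tx":0,"ty":0,"tz":-1,"yaw":0},{"hand":0,"tx":0,"ty":0,"tz":-2,"yaw":0},{"hand":0,"tx":0,"ty":0,"tz":-3,"yaw":0},{"hand":0,"tx":0,"ty":0,"tz":-3,"yaw":0},{"hand":0,"tx":0,"ty":0,"tz":-2,"yaw":0},{"hand":0,"tx":1,"ty":2,"tz":0,"yaw":0},{"hand":0,"tx":2,"ty":4,"tz":0,"yaw":0},{"hand":0,"tx":2,"ty":4,"tz":0,"yaw":0},{"hand":0,"tx":1.5,"ty":4,"tz":0,"yaw":0},{"hand":0,"tx":0.4,"ty":1.5,"tz":0,"yaw":0},{"hand":0,"tx":0,"ty":0.6,"tz":0,"yaw":0},{"hand":0,"tx":0,"ty":0,"tz":0,"yaw":0},{"hand":0,"tx":0,"ty":0,"tz":0,"yaw":0},{"hand":0,"tx":0,"ty":0,"tz":0,"yaw":0}]'; python3 - <<'E'
from h2 import *
to([.5995,-.1453,.13],YA)
c=snap("wrist","w6")
snap("side","s6");snap("scene","c6")
f=c["frame"][140:300,240:400]; cv2.imwrite("pics/w6z.png",cv2.resize(f,(600,600),interpolation=cv2.INTER_CUBIC))
E
```

```text
clock: 11.38
position: [0.5968, -0.1471, 0.1638]
tcp_rot: [-2.361, -2.072, 0.0]
contact_force: [-0.6, -0.8, -0.8]
opening: 0.0213
clock 11.38
pos [ 0.5968 -0.1471  0.1638]
xang 1.441
tilt 0.0004
j6 -0.224
open 0.0213
F [-0.56 -0.75 -0.83]
Tz [-0.08 -0.09  0.03]
shift_cm [0.21 0.25 3.38]
turn 0.003
```

View pics/w6z.png

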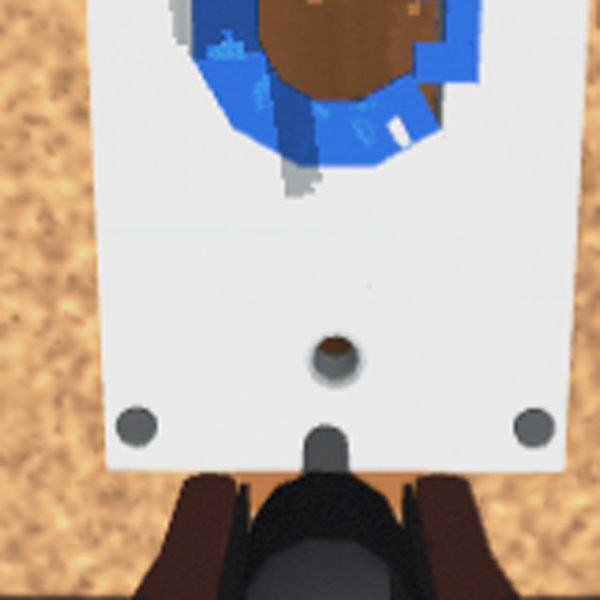

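View pics/s6.png

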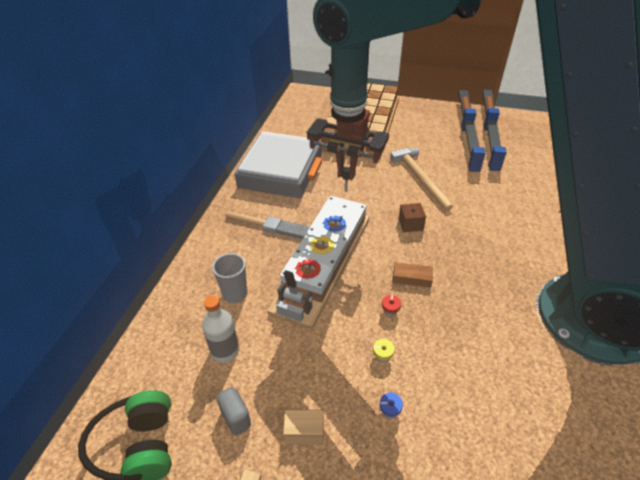

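```bash
python3 - <<'E'
from h2 import *
c=load("w6");f=lambda x,y:(240+x*160/600,140+y*160/600)
print(onz(c,[f(334,360)],.07), tri([(c,f(334,358)),(load("w1"),(326,64))]))
s=arm.sense();p=np.array(s["position"])
g=lambda q:((q-[240,140])*600/160).round(1)
for dz in [.0478,.0448,.004]: print(dz,g(proj(c,[p-[0,0,dz]])))
to([.5995,-.1453,.13],YA)
E
```

```text
[[ 0.59953058 -0.14512015  0.07      ]] (array([ 0.59975701, -0.14488024,  0.06931461]), [0.00018937836157186587, 0.00018937836157196394])
0.0478 [[324.4 436.8]]
0.0448 [[324.4 442.1]]
0.004 [[324.2 531.4]]
clock 11.53
pos [ 0.5973 -0.147   0.1639]
xang 1.4413
tilt 0.0001
j6 -0.224
open 0.0212
F [ 0.75  0.74 -0.65]
Tz [-0.07 -0.06  0.05]
shift_cm [0.2  0.2  3.39]
turn 0.0033
```

```bash
python3 -m inch '[{"hand":0,"tx":0.22,"ty":0.21,"tz":0.5,"yaw":0},{"hand":0,"tx":0,"ty":0,"tz":1.5,"yaw":0},{"hand":0,"tx":0,"ty":0,"tz":1.5,"yaw":0},{"hand":0,"tx":0,"ty":0,"tz":0.4,"yaw":0},{"hand":0,"tx":0,"ty":0,"tz":0,"yaw":0},{"hand":0,"tx":0,"ty":0,"tz":0,"yaw":0},{"hand":0,"tx":0,"ty":0,"tz":0,"yaw":0}]'; python3 - <<'E'
from h2 import *
to([.5996,-.1451,.073],YA)
c=snap("wrist","w7")
f=c["frame"][140:300,240:400]; cv2.imwrite("pics/w7z.png",cv2.resize(f,(600,600),interpolation=cv2.INTER_CUBIC))
E
```

```text
clock: 12.4
position: [0.6004, -0.145, 0.1252]
tcp_rot: [2.359, 2.073, 0.001]
contact_force: [0.3, -0.2, -0.3]
opening: 0.0214
clock 12.4
pos [ 0.6004 -0.145   0.1252]
xang 1.4418
tilt 0.0009
j6 -0.22
open 0.0214
F [ 0.34 -0.25 -0.25]
Tz [-0.01 -0.03  0.  ]
shift_cm [-0.02 -0.08  5.22]
turn 0.0038
```

View pics/w7z.png

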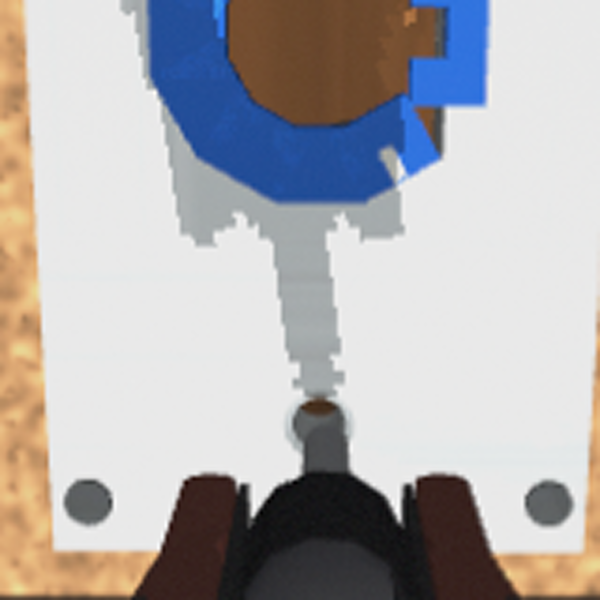

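```bash
python3 - <<'E'
from h2 import *
c=load("w7");f=lambda x,y:(240+x*160/600,140+y*160/600)
print(onz(c,[f(319,424)],.07))
to([.5996,-.1451,.073],YA)
p=np.array(arm.sense()["position"]);print((proj(c,[p-[0,0,.0478]])-[240,140])*3.75)
E
```

```text
[[ 0.59993527 -0.14478811  0.07      ]]
clock 12.45
pos [ 0.6003 -0.145   0.1252]
xang 1.4418
tilt 0.0009
j6 -0.22
open 0.0213
F [ 0.16  0.44 -1.47]
Tz [-0.02 -0.04  0.05]
shift_cm [-0.02 -0.08  5.22]
turn 0.0038
[[321.20797285 437.22052346]]
```

```bash
python3 -m inch '[{"hand":0,"tx":0,"ty":-0.1,"tz":0.3,"yaw":0},{"hand":0,"tx":0,"ty":0,"tz":0.3,"yaw":0},{"hand":0,"tx":0,"ty":0,"tz":0.3,"yaw":0},{"hand":0,"tx":0,"ty":0,"tz":0.3,"yaw":0},{"hand":0,"tx":0,"ty":0,"tz":0.3,"yaw":0},{"hand":0,"tx":0,"ty":0,"tz":0,"yaw":0}]'
```

```text
clock: 13.2
position: [0.5988, -0.1447, 0.1093]
tcp_rot: [-2.36, -2.073, 0.0]
contact_force: [-0.4, -0.4, -0.9]
opening: 0.0212
```

```bash
python3 -m inch '[{"hand":0,"tx":0,"ty":0.05,"tz":0.4,"yaw":0},{"hand":0,"tx":0,"ty":0,"tz":0.4,"yaw":0},{"hand":0,"tx":0,"ty":0,"tz":0.4,"yaw":0},{"hand":0,"tx":0,"ty":0,"tz":0.4,"yaw":0},{"hand":0,"tx":0,"ty":0,"tz":0.4,"yaw":0},{"hand":0,"tx":0,"ty":0,"tz":0,"yaw":0}]'; python3 -m inch '[{"hand":0,"tx":0,"ty":0,"tz":0.4,"yaw":0},{"hand":0,"tx":0,"ty":0,"tz":0.3,"yaw":0},{"hand":0,"tx":0,"ty":0,"tz":0.3,"yaw":0},{"hand":0,"tx":0,"ty":0,"tz":0.2,"yaw":0},{"hand":0,"tx":0,"ty":0,"tz":0,"yaw":0}]'
```

```text
clock: 13.95
position: [0.5992, -0.1447, 0.0892]
tcp_rot: [-2.359, -2.073, 0.001]
contact_force: [0.2, -0.2, -0.7]
opening: 0.0214
clock: 14.58
position: [0.5993, -0.1447, 0.0775]
tcp_rot: [-2.36, -2.073, 0.0]
contact_force: [-0.0, -0.1, -0.9]
opening: 0.021
```

```bash
python3 -m inch '[{"hand":0,"tx":0,"ty":0,"tz":0.2,"yaw":0},{"hand":0,"tx":0,"ty":0,"tz":0.1,"yaw":0},{"hand":0,"tx":0,"ty":0,"tz":0.1,"yaw":0},{"hand":0,"tx":0,"ty":0,"tz":0,"yaw":0}]'; python3 -m inch '[{"hand":2.6,"tx":0,"ty":0,"tz":0,"yaw":0},{"hand":4,"tx":0,"ty":0,"tz":0,"yaw":0},{"hand":4,"tx":0,"ty":0,"tz":0,"yaw":0},{"hand":4,"tx":0,"ty":0,"tz":0,"yaw":0}]'
```

```text
clock: 15.08
position: [0.5995, -0.1448, 0.0738]
tcp_rot: [-2.36, -2.074, -0.0]
contact_force: [-0.4, -0.2, 1.5]
opening: 0.0211
clock: 15.58
position: [0.5995, -0.1448, 0.0736]
tcp_rot: [-2.36, -2.074, -0.0]
contact_force: [-1.3, 1.2, 0.8]
opening: 0.0398
```

```bash
python3 -m inch '[{"hand":4,"tx":0,"ty":0,"tz":-1,"yaw":0},{"hand":4,"tx":0,"ty":0,"tz":-3,"yaw":0},{"hand":4,"tx":0,"ty":0,"tz":-5,"yaw":0},{"hand":0,"tx":0,"ty":0,"tz":-4,"yaw":0},{"hand":0,"tx":2,"ty":0,"tz":0,"yaw":0},{"hand":0,"tx":4,"ty":0,"tz":0,"yaw":0},{"hand":0,"tx":5,"ty":0,"tz":0,"yaw":0},{"hand":0,"tx":4,"ty":0,"tz":0,"yaw":0},{"hand":0,"tx":2,"ty":0,"tz":0,"yaw":0},{"hand":0,"tx":0,"ty":0,"tz":0,"yaw":0},{"hand":0,"tx":0,"ty":0,"tz":0,"yaw":0},{"hand":0,"tx":0,"ty":0,"tz":0,"yaw":0},{"hand":0,"tx":0,"ty":0,"tz":0,"yaw":0}]'; python3 - <<'E'
from h2 import *
to(jig(0.0005,.115,.113),YA)
c=snap("wrist","w8"); snap("scene","c8")
f=load("c8")["frame"][150:330,200:440]; cv2.imwrite("pics/c8z.png",cv2.resize(f,(800,600),interpolation=cv2.INTER_CUBIC))
E
```

```text
clock: 17.2
position: [0.6213, 0.0227, 0.2037]
tcp_rot: [2.361, 2.072, -0.0]
contact_force: [1.0, 0.4, -0.5]
opening: 0.0002
clock 17.2
pos [0.6213 0.0227 0.2037]
xang 1.4404
tilt 0.0001
j6 0.056
open 0.0002
F [ 1.    0.4  -0.46]
Tz [-0.07 -0.06 -0.  ]
shift_cm [9.51 0.08 9.07]
turn 0.0024
```

View pics/w8.png

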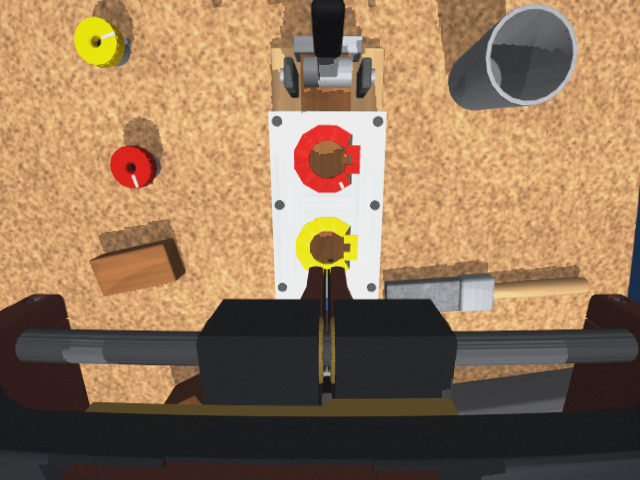

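View pics/c8z.png

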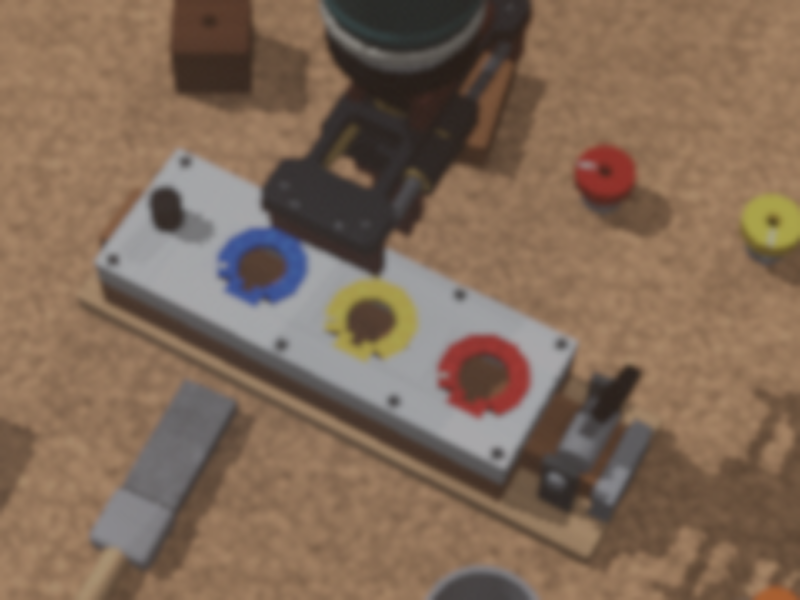

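```bash
python3 - <<'E'
from h2 import *
a=load("scene0");b=load("side0")
x,r=tri([(a,(432,334)),(b,(212,303))]);print(x,r)
d=x[:2]-C0;print("glue jig",d@[np.sin(YA),-np.cos(YA)],d@[np.cos(YA),np.sin(YA)])
x,r=tri([(a,(345,331)),(b,(230,266))]);print("tin rim",x,r)
d=x[:2]-C0;print("tin jig",d@[np.sin(YA),-np.cos(YA)],d@[np.cos(YA),np.sin(YA)])
to(jig(0.0005,.115,.113),YA)
E
```

```text
[0.75224713 0.28740127 0.15851904] [0.00016862696150663362, 0.00016862696150664027]
glue jig 0.094615659434411 0.2995665090563114
tin rim [0.78432664 0.14049392 0.09770178] [0.004450367011387962, 0.004450367011388053]
tin jig 0.14586419766700692 0.1582001367927341
clock 17.3
pos [0.6214 0.0231 0.2037]
xang 1.4408
tilt 0.0001
j6 0.056
open 0.0004
F [-0.21  0.97  0.18]
Tz [-0.04 -0.07  0.01]
shift_cm [9.48 0.09 9.07]
turn 0.0028
```

```bash
python3 -m inch '[{"hand":0,"tx":2,"ty":0.1,"tz":0,"yaw":0},{"hand":0,"tx":4,"ty":0,"tz":0,"yaw":0},{"hand":0,"tx":2.5,"ty":0,"tz":2,"yaw":0},{"hand":0,"tx":1,"ty":0,"tz":3,"yaw":0},{"hand":0,"tx":0,"ty":0,"tz":3,"yaw":0},{"hand":0,"tx":0,"ty":0,"tz":1,"yaw":0},{"hand":0,"tx":0,"ty":0,"tz":0,"yaw":0},{"hand":0,"tx":0,"ty":0,"tz":0,"yaw":0}]'; python3 - <<'E'
from h2 import *
to(jig(0.0005,.160,.113),YA)
E
```

```text
clock: 18.3
position: [0.6356, 0.1181, 0.115]
tcp_rot: [2.359, 2.073, 0.003]
contact_force: [-0.8, -0.2, -0.6]
opening: 0.0005
clock 18.3
pos [0.6356 0.1181 0.115 ]
xang 1.4416
tilt 0.0021
j6 0.206
open 0.0005
F [-0.78 -0.23 -0.6 ]
Tz [-0.01 -0.01  0.  ]
shift_cm [ 4.37 -0.08  0.2 ]
turn 0.0036
```

```bash
python3 -m inch '[{"hand":0,"tx":1,"ty":0,"tz":0,"yaw":0},{"hand":0,"tx":1.2,"ty":0,"tz":0,"yaw":0},{"hand":0,"tx":1.2,"ty":0,"tz":0,"yaw":0},{"hand":0,"tx":1,"ty":0,"tz":0.2,"yaw":0},{"hand":0,"tx":1,"ty":0,"tz":0.3,"yaw":0},{"hand":0,"tx":0.8,"ty":0,"tz":0.3,"yaw":0},{"hand":0,"tx":0.7,"ty":0,"tz":0.4,"yaw":0},{"hand":0,"tx":0,"ty":0,"tz":0,"yaw":0}]'; python3 -m inch '[{"hand":0,"tx":0.6,"ty":0,"tz":0.6,"yaw":0},{"hand":0,"tx":0.4,"ty":0,"tz":0.8,"yaw":0},{"hand":0,"tx":0.3,"ty":0,"tz":0.6,"yaw":0},{"hand":0,"tx":0,"ty":0,"tz":0.6,"yaw":0},{"hand":0,"tx":0,"ty":0,"tz":0.4,"yaw":0},{"hand":0,"tx":0,"ty":0,"tz":0,"yaw":0}]'; python3 - <<'E'
from h2 import *
to(jig(0.0005,.198,.065),YA)
E
```

```text
clock: 19.3
position: [0.6434, 0.1873, 0.1013]
tcp_rot: [-2.359, -2.073, -0.001]
contact_force: [0.3, -0.4, -0.3]
opening: 0.0006
clock: 20.05
position: [0.6458, 0.2009, 0.072]
tcp_rot: [-2.36, -2.073, -0.005]
contact_force: [1.0, 2.3, 3.3]
opening: 0.0005
clock 20.05
pos [0.6458 0.2009 0.072 ]
xang 1.4416
tilt 0.0031
j6 0.326
open 0.0005
F [0.99 2.28 3.3 ]
Tz [ 0.43 -0.08 -0.03]
shift_cm [-0.18 -0.01  0.7 ]
turn 0.0036
```

```bash
python3 -m inch '[{"hand":0,"tx":0,"ty":0,"tz":0.3,"yaw":0},{"hand":0,"tx":0,"ty":0,"tz":0.2,"yaw":0},{"hand":0,"tx":0,"ty":0,"tz":0,"yaw":0}]';python3 -m inch '[{"hand":0,"tx":0,"ty":0,"tz":0.2,"yaw":0},{"hand":0,"tx":0,"ty":0,"tz":0.2,"yaw":0},{"hand":0,"tx":0,"ty":0,"tz":0,"yaw":0}]'
```

```text
clock: 20.42
position: [0.646, 0.2015, 0.0681]
tcp_rot: [-2.36, -2.072, -0.006]
contact_force: [-2.4, 5.9, 10.8]
opening: 0.0004
clock: 20.8
position: [0.6461, 0.2015, 0.0677]
tcp_rot: [-2.36, -2.073, -0.008]
contact_force: [-10.2, 3.8, 34.4]
opening: 0.0002
```

```bash
python3 -m inch '[{"hand":0,"tx":0,"ty":0,"tz":-0.5,"yaw":0},{"hand":0,"tx":0,"ty":0,"tz":-3,"yaw":0},{"hand":0,"tx":-2,"ty":0,"tz":-5,"yaw":0},{"hand":6,"tx":-4,"ty":-4,"tz":-5,"yaw":0},{"hand":6,"tx":-4,"ty":-5,"tz":-2,"yaw":0},{"hand":6,"tx":-4,"ty":-5,"tz":0,"yaw":0},{"hand":6,"tx":-3,"ty":-2,"tz":0,"yaw":0},{"hand":6,"tx":0,"ty":0,"tz":0,"yaw":0},{"hand":6,"tx":0,"ty":0,"tz":0,"yaw":0},{"hand":6,"tx":0,"ty":0,"tz":0,"yaw":0},{"hand":6,"tx":0,"ty":0,"tz":0,"yaw":0},{"hand":6,"tx":0,"ty":0,"tz":0,"yaw":0}]'; python3 - <<'E'
from h2 import *
c=snap("wrist","w9"); snap("side","s9")
to()
f=load("s9")["frame"][180:440,250:440]; cv2.imwrite("pics/s9z.png",cv2.resize(f,None,fx=2.3,fy=2.3,interpolation=cv2.INTER_CUBIC))
E
```

```text
clock: 22.3
position: [0.4777, 0.0606, 0.2075]
tcp_rot: [-2.359, -2.074, 0.0]
contact_force: [-0.3, 1.3, -0.5]
opening: 0.0597
clock 22.4
pos [0.4775 0.0604 0.2076]
xang 1.4422
tilt 0.0002
j6 0.111
open 0.0599
F [-0.31  0.46 -0.49]
Tz [-0.01 -0.08  0.03]
```

View pics/w9.png

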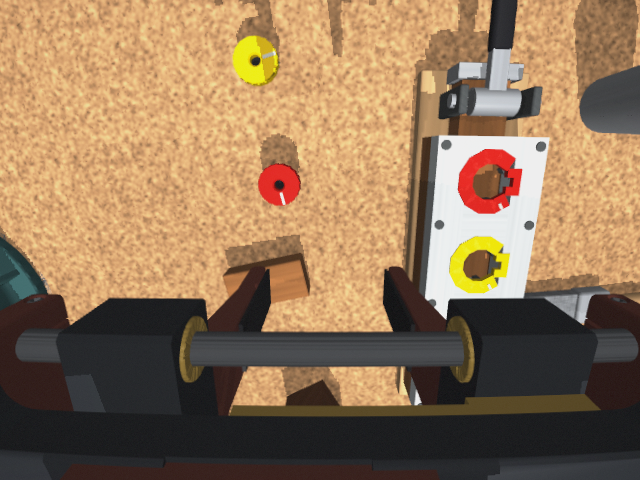

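View pics/s9z.png

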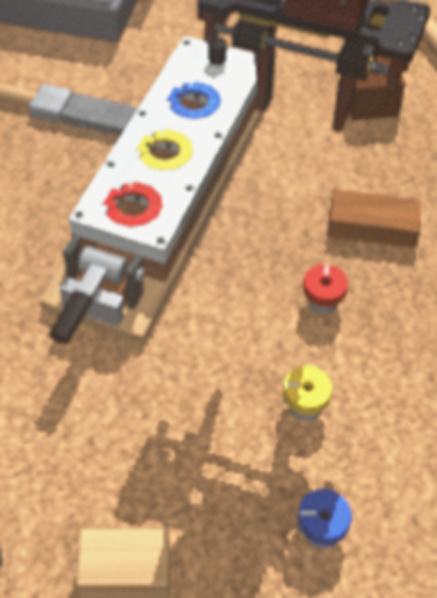

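```bash
cat >> h2.py <<'E'
def bush(c,col,roi,z=.036):
    x0,y0,x1,y1=roi; f=c["frame"][y0:y1,x0:x1]; h=cv2.cvtColor(f,cv2.COLOR_BGR2HSV); H,S,V=cv2.split(h)
    m={"blue":(H>100)&(H<130)&(S>120),"yellow":(H>23)&(H<40)&(S>150),"red":((H<6)|(H>172))&(S>150)}[col].astype(np.uint8)*255
    cs,_=cv2.findContours(m,cv2.RETR_EXTERNAL,cv2.CHAIN_APPROX_NONE); k=max(cs,key=cv2.contourArea)
    hull=cv2.convexHull(k); (cx,cy),r=cv2.minEnclosingCircle(hull)
    W=((S<70)&(V>150)).astype(np.uint8)
    hm=np.zeros_like(m); cv2.fillConvexPoly(hm,hull,1); W&=hm
    ys,xs=np.nonzero(W)
    e=cv2.fitEllipse(hull)
    ctr=np.array([cx,cy])+[x0,y0]; P=onz(c,[ctr],z)[0]
    L=onz(c,np.c_[xs+x0,ys+y0].astype(float),z) if len(xs) else None
    print(col,"c",ctr.round(1),"r",round(r,1),"e",np.array(e[0]).round(1)+[x0,y0],np.round(e[1],1),"P",P.round(4),"n",len(xs))
    if L is not None:
        v=L.mean(0)-P; q=L[:,:2]-L[:,:2].mean(0); u=np.linalg.svd(q,full_matrices=False)[2][0]; u*=np.sign(u@v[:2])
        print("  mean ang",round(np.arctan2(v[1],v[0]),3),"off",np.linalg.norm(v[:2]).round(4),"axis ang",round(np.arctan2(u[1],u[0]),3))
    return ctr,P
E
python3 - <<'E'
from h2 import *
c=snap("wrist","w10"); to()
p,_=bush(c,"red",(240,150,320,220)); w8=load("w8"); p8,_=bush(w8,"red",(100,130,175,200))
print(tri([(c,p),(w8,p8)]))
q,_=bush(c,"yellow",(215,20,300,100)); q8,_=bush(w8,"yellow",(60,0,140,80)); print(tri([(c,q),(w8,q8)]))
for nm,cc,pt in [("w10 red hole",c,(486,182)),("w8 red",w8,(326,159))]: print(nm,onz(cc,[pt],.071),jig(0,.08,.071))
E
```

```text
clock 22.45
pos [0.4774 0.0604 0.2076]
xang 1.4421
tilt 0.0002
j6 0.111
open 0.0598
F [ 0.16  1.1  -0.58]
Tz [-0.01 -0.06 -0.05]
red c [278.9 183.9] r 21.3 e [279.  183.7] [41.8 42.2] P [0.435  0.1024 0.036 ] n 32
  mean ang -1.497 off 0.0145 axis ang -1.476
red c [133. 166.] r 23.8 e [132.9 166.3] [41.7 47.3] P [0.4378 0.1024 0.036 ] n 37
  mean ang -1.728 off 0.0145 axis ang -1.484
(array([0.43418798, 0.10223477, 0.03006546]), [0.0003427923546838353, 0.00034279235468384064])
yellow c [255.5  60. ] r 25.5 e [255.4  59.9] [45.3 50.4] P [0.4318 0.2186 0.036 ] n 43
  mean ang 0.234 off 0.0137 axis ang 0.151
yellow c [99. 42.] r 27.6 e [98.6 42. ] [45.4 55.3] P [0.4345 0.2177 0.036 ] n 44
  mean ang 0.411 off 0.0108 axis ang 0.155
(array([0.43074639, 0.22023824, 0.02965218]), [0.00010894537004453175, 0.00010894537004456663])
w10 red hole [[0.62680705 0.08323528 0.071     ]] [0.62939251 0.08229564 0.071     ]
w8 red [[0.62934233 0.08375248 0.071     ]] [0.62939251 0.08229564 0.071     ]
```

```bash
python3 -m inch '[{"hand":6,"tx":0,"ty":-2.4,"tz":1,"yaw":0},{"hand":6,"tx":0,"ty":-2.4,"tz":2,"yaw":0},{"hand":6,"tx":0,"ty":0,"tz":1,"yaw":0},{"hand":6,"tx":0,"ty":0,"tz":0,"yaw":0},{"hand":6,"tx":0,"ty":0,"tz":0,"yaw":0},{"hand":6,"tx":0,"ty":0,"tz":0,"yaw":0},{"hand":6,"tx":0,"ty":0,"tz":0,"yaw":0},{"hand":6,"tx":0,"ty":0,"tz":0,"yaw":0}]'; python3 - <<'E'
from h2 import *
c=snap("wrist","w11")
p,P=bush(c,"red",(240,120,400,260)); print(tri([(c,p),(load("w8"),(133,164.5))]))
to([P[0],P[1],.0255])
f=c["frame"][120:280,240:400]; cv2.imwrite("pics/w11z.png",cv2.resize(f,(600,600),interpolation=cv2.INTER_CUBIC))
E
```

```text
clock: 23.45
position: [0.43, 0.0664, 0.1679]
tcp_rot: [2.36, 2.073, 0.001]
contact_force: [-0.9, 0.8, -0.4]
opening: 0.0601
red c [326.  187.8] r 24.0 e [326. 188.] [46.8 47.3] P [0.4347 0.1027 0.036 ] n 39
  mean ang -1.462 off 0.0151 axis ang -1.46
(array([0.43489587, 0.10304783, 0.03092717]), [0.0009759416449819656, 0.0009759416449819646])
clock 23.5
pos [0.4299 0.0664 0.1678]
xang 1.4418
tilt 0.0003
j6 0.123
open 0.0599
F [0.15 0.02 0.1 ]
Tz [-0.06 -0.1  -0.01]
shift_cm [3.660e+00 1.000e-02 1.423e+01]
```

View pics/w11z.png

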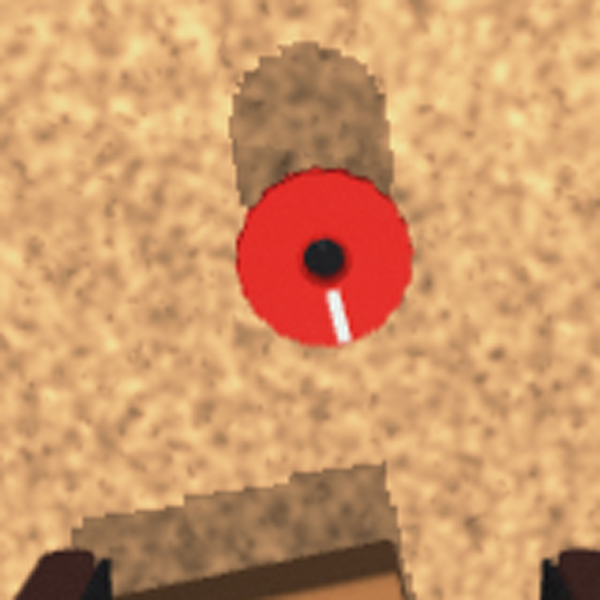

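```bash
python3 -m inch '[{"hand":6,"tx":1.8,"ty":0,"tz":1,"yaw":0},{"hand":6,"tx":1.86,"ty":0,"tz":3,"yaw":0},{"hand":6,"tx":0,"ty":0,"tz":4,"yaw":0},{"hand":6,"tx":0,"ty":0,"tz":3,"yaw":0},{"hand":6,"tx":0,"ty":0,"tz":2,"yaw":0},{"hand":6,"tx":0,"ty":0,"tz":1,"yaw":0},{"hand":6,"tx":0,"ty":0,"tz":0,"yaw":0},{"hand":6,"tx":0,"ty":0,"tz":0,"yaw":0}]'; python3 - <<'E'
from h2 import *
to([.4347,.1027,.0255])
E
```

```text
clock: 24.5
position: [0.4351, 0.1027, 0.0284]
tcp_rot: [2.359, 2.073, 0.002]
contact_force: [-0.0, 0.5, -0.3]
opening: 0.0599
clock 24.5
pos [0.4351 0.1027 0.0284]
xang 1.4418
tilt 0.0013
j6 0.206
open 0.0599
F [-0.04  0.52 -0.26]
Tz [-0.06 -0.06 -0.01]
shift_cm [-0.01 -0.04  0.29]
```

```bash
python3 -m inch '[{"hand":6,"tx":0,"ty":0,"tz":0.25,"yaw":0},{"hand":0,"tx":0,"ty":0,"tz":0,"yaw":0},{"hand":0,"tx":0,"ty":0,"tz":0,"yaw":0},{"hand":0,"tx":0,"ty":0,"tz":0,"yaw":0},{"hand":0,"tx":0,"ty":0,"tz":0,"yaw":0},{"hand":0,"tx":0,"ty":0,"tz":0,"yaw":0}]' 25; python3 - <<'E'
from h2 import *
to([.4347,.1027,.0255])
E
```

```text
clock: 25.25
position: [0.4345, 0.1027, 0.0254]
tcp_rot: [2.36, 2.074, 0.0]
contact_force: [-0.2, 0.2, 5.2]
opening: 0.0412
clock 25.25
pos [0.4345 0.1027 0.0254]
xang 1.4418
tilt 0.0002
j6 0.206
open 0.0412
F [-0.24  0.24  5.19]
Tz [-0.08  0.06 -0.01]
shift_cm [ 0.    0.02 -0.01]
```

```bash
python3 -m inch '[{"hand":0,"tx":0,"ty":0,"tz":-1,"yaw":0},{"hand":0,"tx":0,"ty":0,"tz":-3,"yaw":0},{"hand":0,"tx":0,"ty":0,"tz":-4,"yaw":0},{"hand":0,"tx":0,"ty":0,"tz":-4,"yaw":0},{"hand":0,"tx":0,"ty":2,"tz":-1,"yaw":0},{"hand":0,"tx":0.3,"ty":4.3,"tz":0,"yaw":0},{"hand":0,"tx":0.3,"ty":4.5,"tz":0,"yaw":0},{"hand":0,"tx":0,"ty":4.5,"tz":0,"yaw":0},{"hand":0,"tx":0,"ty":3,"tz":0,"yaw":0},{"hand":0,"tx":0,"ty":1.3,"tz":0,"yaw":0},{"hand":0,"tx":0,"ty":0,"tz":0,"yaw":-0.15},{"hand":0,"tx":0,"ty":0,"tz":0,"yaw":-0.18},{"hand":0,"tx":0,"ty":0,"tz":0,"yaw":-0.18},{"hand":0,"tx":0,"ty":0,"tz":0,"yaw":-0.18},{"hand":0,"tx":0,"ty":0,"tz":0,"yaw":-0.18},{"hand":0,"tx":0,"ty":0,"tz":0,"yaw":-0.18},{"hand":0,"tx":0,"ty":0,"tz":0,"yaw":-0.18},{"hand":0,"tx":0,"ty":0,"tz":0,"yaw":-0.1},{"hand":0,"tx":0,"ty":0,"tz":0,"yaw":0},{"hand":0,"tx":0,"ty":0,"tz":0,"yaw":0}]'; python3 -m inch '[{"hand":0,"tx":0,"ty":0,"tz":0,"yaw":0},{"hand":0,"tx":0,"ty":0,"tz":0,"yaw":0},{"hand":0,"tx":0,"ty":0,"tz":0,"yaw":0}]'; python3 - <<'E'
from h2 import *
c=snap("wrist","w12")
to(jig(0,.08,.13),1.4418+1.461-.133)
f=c["frame"][120:280,220:420]; cv2.imwrite("pics/w12z.png",cv2.resize(f,(750,600),interpolation=cv2.INTER_CUBIC))
E
```

```text
clock: 27.75
position: [0.6289, 0.0835, 0.1552]
tcp_rot: [-0.58, -3.087, 0.0]
contact_force: [1.0, 1.2, -1.0]
opening: 0.0415
clock: 28.12
position: [0.6296, 0.0834, 0.1552]
tcp_rot: [-0.578, -3.088, -0.0]
contact_force: [0.4, -0.4, -0.9]
opening: 0.0415
clock 28.18
pos [0.6296 0.0834 0.1552]
xang 2.7715
tilt 0.0002
j6 -1.178
open 0.0414
F [ 0.39 -0.02 -1.56]
Tz [ 0.03 -0.11 -0.  ]
shift_cm [-0.02 -0.11  2.52]
turn 0.0017
```

View pics/w12z.png

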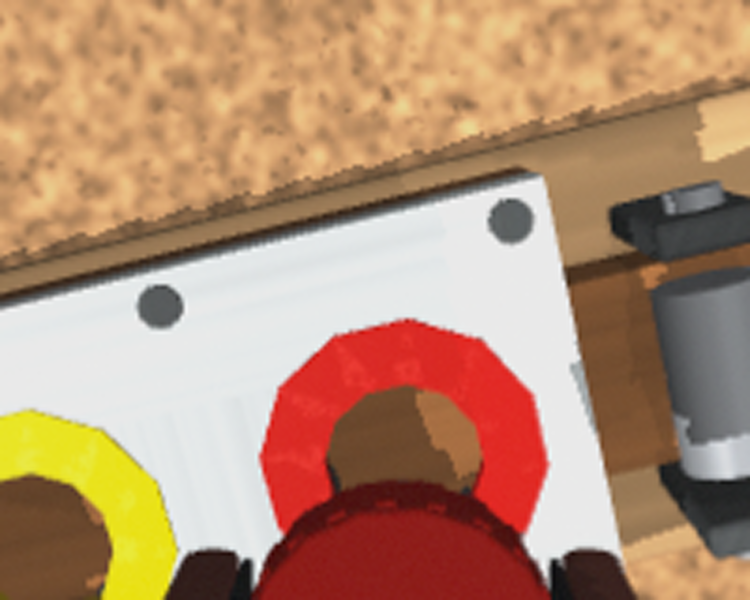

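View pics/w12.png

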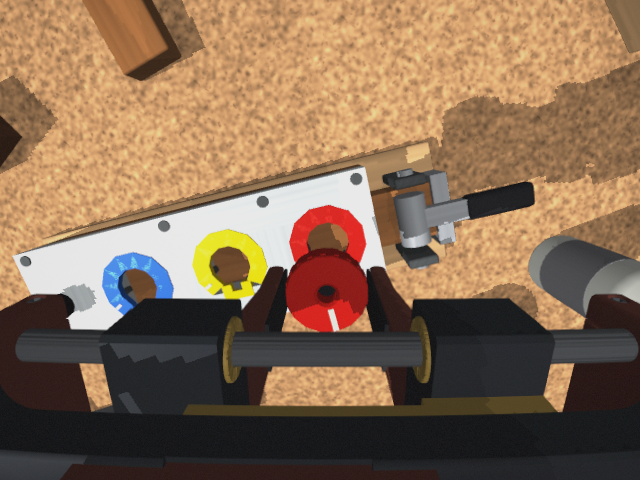

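```bash
python3 - <<'E'
from h2 import *
c=load("w12")
print(onz(c,[(220+404.5/3.75,120+463/3.75)],.071),jig(0,.08,.071))
# screws/other: fit hole ellipses by dark mask in ring
w8=load("w8");w10=load("w10")
for n,cc,roi in [("w8r",w8,(290,120,365,198)),("w10r",w10,(450,145,525,220)),("w8y",w8,(290,210,362,275))]:
    x0,y0,x1,y1=roi;col="red" if "r" in n else "yellow"
    f=cc["frame"][y0:y1,x0:x1];H,S,V=cv2.split(cv2.cvtColor(f,cv2.COLOR_BGR2HSV))
    m=((((H<6)|(H>172)) if col=="red" else ((H>23)&(H<40)))&(S>150)).astype(np.uint8)
    ys,xs=np.nonzero(m); k=cv2.convexHull(np.c_[xs,ys].astype(np.int32).reshape(-1,1,2))
    e=cv2.fitEllipse(k);p=np.array(e[0])+[x0,y0];print(n,p.round(1),np.round(e[1],1),onz(cc,[p],.071).round(4))
E
```

```text
[[0.63094656 0.08364204 0.071     ]] [0.62939251 0.08229564 0.071     ]
w8r [326.7 158.3] [66.8 67.8] [[0.63   0.0843 0.071 ]]
w10r [489.5 180.9] [60.7 67.5] [[0.63   0.0839 0.071 ]]
w8y [326.7 246. ] [58.2 63.8] [[0.6197 0.0053 0.071 ]]
```

```bash
python3 -m inch '[{"hand":0,"tx":-0.02,"ty":0.05,"tz":1.5,"yaw":0},{"hand":0,"tx":0,"ty":0,"tz":2,"yaw":0},{"hand":0,"tx":0,"ty":0,"tz":1.5,"yaw":0},{"hand":0,"tx":0,"ty":0,"tz":0.5,"yaw":0},{"hand":0,"tx":0,"ty":0,"tz":0.2,"yaw":0},{"hand":0,"tx":0,"ty":0,"tz":0.2,"yaw":0},{"hand":0,"tx":0,"ty":0,"tz":0.2,"yaw":0},{"hand":0,"tx":0,"ty":0,"tz":0,"yaw":0},{"hand":0,"tx":0,"ty":0,"tz":0,"yaw":0}]'; python3 - <<'E'
from h2 import *
to([.63,.0837,.0744])
E
```

```text
clock: 29.3
position: [0.6301, 0.0838, 0.0944]
tcp_rot: [0.577, 3.088, 0.0]
contact_force: [-0.8, 0.4, -0.8]
opening: 0.0414
clock 29.3
pos [0.6301 0.0838 0.0944]
xang 2.7718
tilt 0.0004
j6 -1.178
open 0.0414
F [-0.75  0.37 -0.82]
Tz [ 0.09 -0.11 -0.01]
shift_cm [ 0.   -0.01  2.  ]
```

```bash
python3 -m inch '[{"hand":0,"tx":0,"ty":0,"tz":0.2,"yaw":0},{"hand":0,"tx":0,"ty":0,"tz":0.2,"yaw":0},{"hand":0,"tx":0,"ty":0,"tz":0.2,"yaw":0},{"hand":0,"tx":0,"ty":0,"tz":0.15,"yaw":0},{"hand":0,"tx":0,"ty":0,"tz":0.15,"yaw":0},{"hand":0,"tx":0,"ty":0,"tz":0,"yaw":0}]'; python3 - <<'E'
from h2 import *
to([.63,.0837,.0744])
E
```

```text
clock: 30.05
position: [0.6298, 0.0838, 0.085]
tcp_rot: [-0.578, -3.088, -0.0]
contact_force: [-0.4, -0.1, -1.6]
opening: 0.0412
clock 30.05
pos [0.6298 0.0838 0.085 ]
xang 2.7718
tilt 0.0003
j6 -1.177
open 0.0412
F [-0.42 -0.14 -1.6 ]
Tz [ 0.02 -0.14  0.05]
shift_cm [-0.02 -0.    1.06]
```

```bash
python3 -m inch '[{"hand":0,"tx":0,"ty":0,"tz":0.25,"yaw":0},{"hand":0,"tx":0,"ty":0,"tz":0.25,"yaw":0},{"hand":0,"tx":0,"ty":0,"tz":0.25,"yaw":0},{"hand":0,"tx":0,"ty":0,"tz":0.2,"yaw":0},{"hand":0,"tx":0,"ty":0,"tz":0,"yaw":0},{"hand":0,"tx":0,"ty":0,"tz":0.1,"yaw":0},{"hand":0,"tx":0,"ty":0,"tz":0.1,"yaw":0},{"hand":0,"tx":0,"ty":0,"tz":0,"yaw":0}]'; python3 - <<'E'
from h2 import *
to([.63,.0837,.0744])
E
```

```text
clock: 31.05
position: [0.6301, 0.0838, 0.0744]
tcp_rot: [0.577, 3.088, 0.0]
contact_force: [-2.5, -0.5, 5.2]
opening: 0.0413
clock 31.05
pos [0.6301 0.0838 0.0744]
xang 2.7718
tilt 0.0005
j6 -1.178
open 0.0413
F [-2.46 -0.5   5.22]
Tz [-0.04  0.15  0.02]
shift_cm [ 0.   -0.01  0.  ]
```

```bash
python3 -m inch '[{"hand":0,"tx":0,"ty":0,"tz":0,"yaw":0.1},{"hand":0,"tx":0,"ty":0,"tz":0,"yaw":0.15},{"hand":0,"tx":0,"ty":0,"tz":0,"yaw":0.15},{"hand":0,"tx":0,"ty":0,"tz":0,"yaw":0.15},{"hand":0,"tx":0,"ty":0,"tz":0,"yaw":0.15},{"hand":0,"tx":0,"ty":0,"tz":0,"yaw":0.15},{"hand":0,"tx":0,"ty":0,"tz":0,"yaw":0.1},{"hand":0,"tx":0,"ty":0,"tz":0,"yaw":0.05},{"hand":0,"tx":0,"ty":0,"tz":0,"yaw":0},{"hand":0,"tx":0,"ty":0,"tz":0,"yaw":0}]'; python3 - <<'E'
from h2 import *
to([.63,.0837,.0744])
E
python3 -m inch '[{"hand":0,"tx":0,"ty":0,"tz":0,"yaw":0.04},{"hand":0,"tx":0,"ty":0,"tz":0,"yaw":0.04},{"hand":0,"tx":0,"ty":0,"tz":0,"yaw":0.02},{"hand":0,"tx":0,"ty":0,"tz":0,"yaw":0}]'; python3 - <<'E'
from h2 import *
to([.63,.0837,.0744])
E
```

```text
clock: 32.3
position: [0.6308, 0.0838, 0.0744]
tcp_rot: [1.985, 2.433, 0.002]
contact_force: [0.3, 0.7, 5.3]
opening: 0.0414
clock 32.3
pos [0.6308 0.0838 0.0744]
xang 1.7729
tilt 0.0018
j6 -0.179
open 0.0414
F [0.3  0.68 5.34]
Tz [-0.08 -0.11 -0.08]
shift_cm [ 0.01 -0.08  0.  ]
clock: 32.8
position: [0.6308, 0.0838, 0.0744]
tcp_rot: [2.105, 2.331, 0.002]
contact_force: [0.9, -0.1, 5.1]
opening: 0.0413
clock 32.8
pos [0.6308 0.0838 0.0744]
xang 1.6727
tilt 0.0018
j6 -0.078
open 0.0413
F [ 0.88 -0.12  5.05]
Tz [-0.05 -0.03  0.  ]
shift_cm [-0.   -0.08  0.  ]
```

```bash
python3 -m inch '[{"hand":0,"tx":0,"ty":0,"tz":0,"yaw":0.04},{"hand":0,"tx":0,"ty":0,"tz":0,"yaw":0},{"hand":5.2,"tx":0,"ty":0,"tz":0,"yaw":0},{"hand":5.2,"tx":0,"ty":0,"tz":0,"yaw":0},{"hand":5.2,"tx":0,"ty":0,"tz":-1,"yaw":0},{"hand":5.2,"tx":0,"ty":0,"tz":-3,"yaw":0},{"hand":5.2,"tx":-2.5,"ty":0,"tz":-3,"yaw":0},{"hand":5.2,"tx":-2,"ty":0,"tz":-2,"yaw":0},{"hand":5.2,"tx":0,"ty":0,"tz":0,"yaw":0},{"hand":5.2,"tx":0,"ty":0,"tz":0,"yaw":0},{"hand":5.2,"tx":0,"ty":0,"tz":0,"yaw":0},{"hand":5.2,"tx":0,"ty":0,"tz":0,"yaw":0},{"hand":5.2,"tx":0,"ty":0,"tz":0,"yaw":0}]'; python3 - <<'E'
from h2 import *
c=snap("wrist","w13"); to()
bush(c,"red",(270,120,400,260),.085)
snap("scene","c13"); snap("side","s13")
f=c["frame"][100:280,200:440]; cv2.imwrite("pics/w13z.png",cv2.resize(f,(800,600),interpolation=cv2.INTER_CUBIC))
E
```

```text
clock: 34.42
position: [0.6324, 0.0393, 0.1632]
tcp_rot: [-2.152, -2.288, 0.001]
contact_force: [0.6, -0.2, -0.0]
opening: 0.0518
clock 34.48
pos [0.6325 0.0392 0.1633]
xang 1.6322
tilt 0.0007
j6 -0.109
open 0.0519
F [ 0.68 -0.02 -0.28]
Tz [-0.08 -0.11 -0.01]
red c [327.3 182.3] r 39.0 e [326.9 182.4] [76.5 76.8] P [0.6304 0.0857 0.085 ] n 177
  mean ang -0.648 off 0.0158 axis ang -2.156
```

View pics/w13z.png

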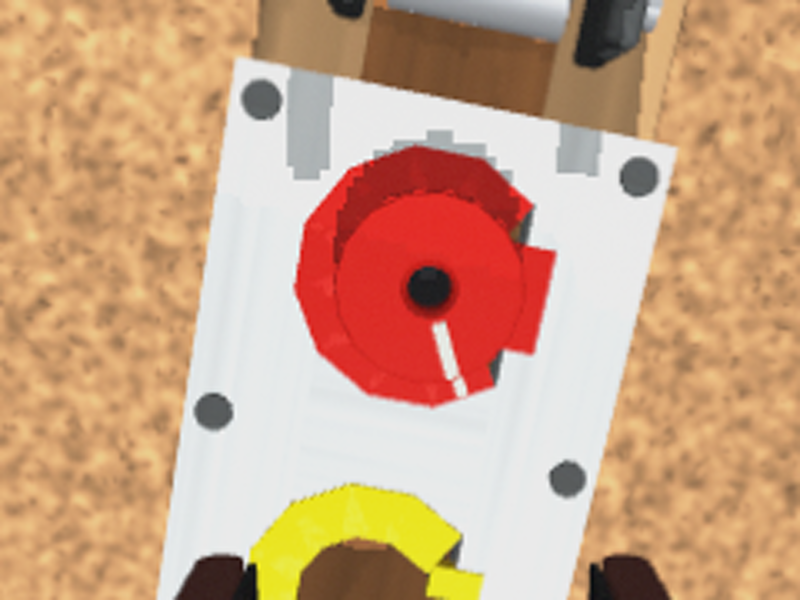

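View pics/s13.png

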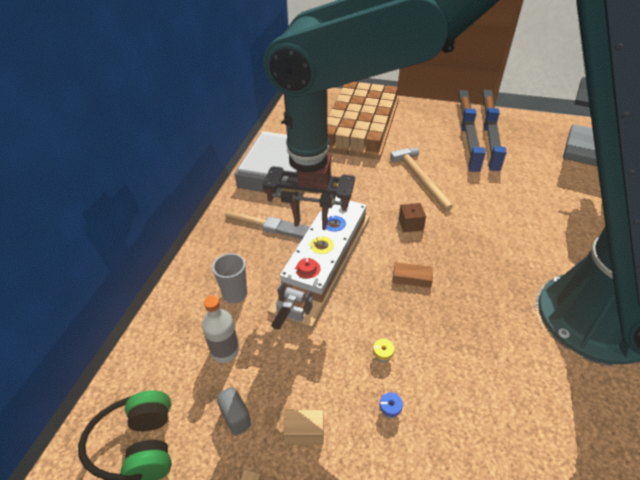

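The red head's white line (455,360 in the zoom) meets the white lock mark (460,387), the head sits flat in the ring; the side view shows the lever flat and the pin in. Next: yellow.

```bash
python3 -m inch '[{"hand":6,"tx":1,"ty":-2,"tz":0,"yaw":0},{"hand":6,"tx":2.5,"ty":-4,"tz":0,"yaw":0},{"hand":6,"tx":4,"ty":-4.5,"tz":0,"yaw":0},{"hand":6,"tx":4,"ty":-4.5,"tz":0,"yaw":0},{"hand":6,"tx":3,"ty":-3,"tz":0,"yaw":0},{"hand":6,"tx":1,"ty":-1,"tz":0,"yaw":0},{"hand":6,"tx":0,"ty":0,"tz":0,"yaw":0},{"hand":6,"tx":0,"ty":0,"tz":0,"yaw":0},{"hand":6,"tx":0,"ty":0,"tz":0,"yaw":0},{"hand":6,"tx":0,"ty":0,"tz":0,"yaw":0},{"hand":6,"tx":0,"ty":0,"tz":0,"yaw":0}]'; python3 - <<'E'
from h2 import *
c=snap("wrist","w14")
p,P=bush(c,"yellow",(220,100,420,260))
to([P[0],P[1],.0255])
f=c["frame"][120:280,240:400]; cv2.imwrite("pics/w14z.png",cv2.resize(f,(600,600),interpolation=cv2.INTER_CUBIC))
E
```

```text
clock: 35.95
position: [0.4339, 0.1817, 0.1636]
tcp_rot: [-2.153, -2.287, 0.0]
contact_force: [-0.4, 1.1, 0.2]
opening: 0.0599
yellow c [325.5 186.2] r 24.4 e [325.5 186.4] [48.  48.4] P [0.4311 0.2199 0.036 ] n 47
  mean ang 0.105 off 0.014 axis ang 0.158
clock 36.0
pos [0.4338 0.1818 0.1636]
xang 1.6314
tilt 0.0002
j6 0.189
open 0.06
F [-0.12  0.53 -0.51]
Tz [-0.02 -0.12 -0.03]
shift_cm [ 3.82 -0.03 13.81]
```

View pics/w14z.png

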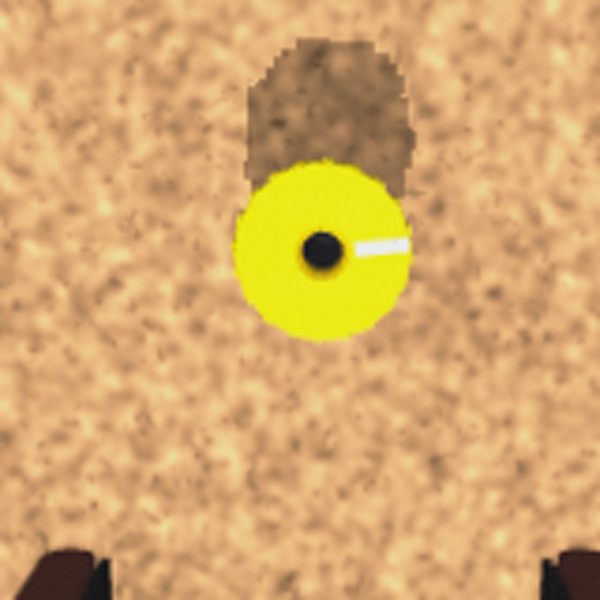

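```bash
python3 -m inch '[{"hand":6,"tx":1.9,"ty":0,"tz":1,"yaw":0},{"hand":6,"tx":1.92,"ty":-0.03,"tz":3,"yaw":0},{"hand":6,"tx":0,"ty":0,"tz":4,"yaw":0},{"hand":6,"tx":0,"ty":0,"tz":3,"yaw":0},{"hand":6,"tx":0,"ty":0,"tz":2,"yaw":0},{"hand":6,"tx":0,"ty":0,"tz":0.7,"yaw":0},{"hand":6,"tx":0,"ty":0,"tz":0,"yaw":0},{"hand":6,"tx":0,"ty":0,"tz":0,"yaw":0},{"hand":6,"tx":0,"ty":0,"tz":0,"yaw":0}]'; python3 - <<'E'
from h2 import *
to([.4311,.2199,.0255])
E
```

```text
clock: 37.12
position: [0.4316, 0.2204, 0.0275]
tcp_rot: [2.152, 2.288, 0.002]
contact_force: [-0.1, 0.3, 0.2]
opening: 0.0602
clock 37.12
pos [0.4316 0.2204 0.0275]
xang 1.6317
tilt 0.0017
j6 0.268
open 0.0602
F [-0.12  0.29  0.23]
Tz [-0.07 -0.1  -0.03]
shift_cm [-0.04 -0.06  0.2 ]
```

```bash
python3 -m inch '[{"hand":6,"tx":-0.03,"ty":0,"tz":0.2,"yaw":0},{"hand":0,"tx":0,"ty":0,"tz":0,"yaw":0},{"hand":0,"tx":0,"ty":0,"tz":0,"yaw":0},{"hand":0,"tx":0,"ty":0,"tz":0,"yaw":0},{"hand":0,"tx":0,"ty":0,"tz":0,"yaw":0},{"hand":0,"tx":0,"ty":0,"tz":0,"yaw":0}]' 25; python3 - <<'E'
from h2 import *
to([.4311,.2199,.0255])
E
python3 -m inch '[{"hand":0,"tx":0,"ty":0,"tz":-1,"yaw":0},{"hand":0,"tx":0,"ty":0,"tz":-3,"yaw":0},{"hand":0,"tx":0,"ty":0,"tz":-4,"yaw":0},{"hand":0,"tx":0,"ty":0,"tz":-4,"yaw":0},{"hand":0,"tx":-2,"ty":1.5,"tz":-1,"yaw":0},{"hand":0,"tx":-4,"ty":3,"tz":0,"yaw":0},{"hand":0,"tx":-4.5,"ty":3.5,"tz":0,"yaw":0},{"hand":0,"tx":-4.5,"ty":3.5,"tz":0,"yaw":0},{"hand":0,"tx":-4.2,"ty":3.3,"tz":0,"yaw":0},{"hand":0,"tx":-2.5,"ty":2,"tz":0,"yaw":0},{"hand":0,"tx":-1,"ty":0.7,"tz":0,"yaw":0},{"hand":0,"tx":0,"ty":0,"tz":0,"yaw":0.13},{"hand":0,"tx":0,"ty":0,"tz":0,"yaw":0.128},{"hand":0,"tx":0,"ty":0,"tz":0,"yaw":0},{"hand":0,"tx":0,"ty":0,"tz":0,"yaw":0},{"hand":0,"tx":0,"ty":0,"tz":0,"yaw":0},{"hand":0,"tx":0,"ty":0,"tz":0,"yaw":0},{"hand":0,"tx":0,"ty":0,"tz":0,"yaw":0}]'; python3 - <<'E'
from h2 import *
c=snap("wrist","w15")
to([.6196,.0046,.0944])
f=c["frame"][180:360,200:440]; cv2.imwrite("pics/w15z.png",cv2.resize(f,(800,600),interpolation=cv2.INTER_CUBIC))
E
```

```text
clock: 37.88
position: [0.431, 0.2198, 0.0248]
tcp_rot: [-2.153, -2.288, -0.0]
contact_force: [0.5, -0.4, 2.0]
opening: 0.0413
clock 37.88
pos [0.431  0.2198 0.0248]
xang 1.6318
tilt 0.0001
j6 0.268
open 0.0413
F [ 0.51 -0.4   1.97]
Tz [-0.07 -0.   -0.06]
shift_cm [ 0.01  0.01 -0.07]
clock: 40.12
position: [0.6195, 0.0039, 0.1547]
tcp_rot: [-2.429, -1.993, -0.0]
contact_force: [-0.1, -0.1, -1.1]
opening: 0.041
clock 40.17
pos [0.6195 0.0039 0.1547]
xang 1.374
tilt 0.0001
j6 0.092
open 0.0413
F [ 0.56 -0.06 -0.27]
Tz [-0.06 -0.02 -0.06]
shift_cm [ 0.07 -0.    6.03]
```

View pics/w15z.png

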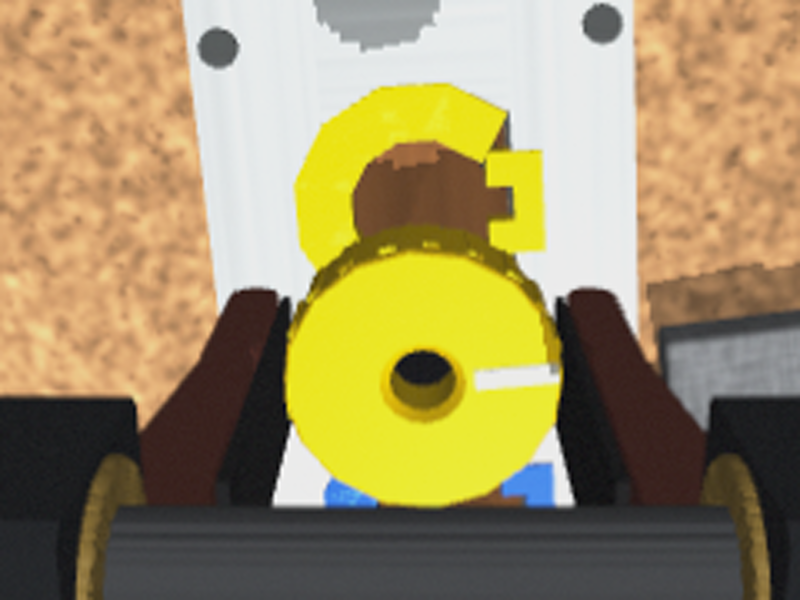

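```bash
python3 -m inch '[{"hand":0,"tx":0.07,"ty":0,"tz":1.5,"yaw":0},{"hand":0,"tx":0,"ty":0,"tz":2,"yaw":0},{"hand":0,"tx":0,"ty":0,"tz":1.5,"yaw":0},{"hand":0,"tx":0,"ty":0,"tz":0.5,"yaw":0},{"hand":0,"tx":0,"ty":0,"tz":0.2,"yaw":0},{"hand":0,"tx":0,"ty":0,"tz":0.2,"yaw":0},{"hand":0,"tx":0,"ty":0,"tz":0.2,"yaw":0},{"hand":0,"tx":0,"ty":0,"tz":0,"yaw":0},{"hand":0,"tx":0,"ty":0,"tz":0,"yaw":0}]'; python3 -m inch '[{"hand":0,"tx":0,"ty":0,"tz":0.2,"yaw":0},{"hand":0,"tx":0,"ty":0,"tz":0.2,"yaw":0},{"hand":0,"tx":0,"ty":0,"tz":0.2,"yaw":0},{"hand":0,"tx":0,"ty":0,"tz":0.15,"yaw":0},{"hand":0,"tx":0,"ty":0,"tz":0.15,"yaw":0},{"hand":0,"tx":0,"ty":0,"tz":0,"yaw":0}]'; python3 - <<'E'
from h2 import *
to([.6196,.0046,.0738])
E
```

```text
clock: 41.3
position: [0.6198, 0.0046, 0.0939]
tcp_rot: [2.429, 1.992, 0.0]
contact_force: [0.2, 0.2, -1.0]
opening: 0.0414
clock: 42.05
position: [0.6195, 0.0046, 0.0846]
tcp_rot: [-2.429, -1.992, 0.0]
contact_force: [0.1, 0.3, -1.2]
opening: 0.0415
clock 42.05
pos [0.6195 0.0046 0.0846]
xang 1.3738
tilt 0.0003
j6 0.093
open 0.0415
F [ 0.07  0.29 -1.18]
Tz [-0.06 -0.08 -0.04]
shift_cm [-0.    0.01  1.08]
```

```bash
python3 -m inch '[{"hand":0,"tx":0,"ty":0,"tz":0.25,"yaw":0},{"hand":0,"tx":0,"ty":0,"tz":0.25,"yaw":0},{"hand":0,"tx":0,"ty":0,"tz":0.25,"yaw":0},{"hand":0,"tx":0,"ty":0,"tz":0.2,"yaw":0},{"hand":0,"tx":0,"ty":0,"tz":0,"yaw":0},{"hand":0,"tx":0,"ty":0,"tz":0.1,"yaw":0},{"hand":0,"tx":0,"ty":0,"tz":0.1,"yaw":0},{"hand":0,"tx":0,"ty":0,"tz":0,"yaw":0}]'; python3 - <<'E'
from h2 import *
to([.6196,.0046,.0738])
E
```

```text
clock: 43.05
position: [0.6197, 0.0046, 0.0738]
tcp_rot: [2.429, 1.992, 0.0]
contact_force: [-1.7, -0.2, 3.7]
opening: 0.041
clock 43.05
pos [0.6197 0.0046 0.0738]
xang 1.3739
tilt 0.0003
j6 0.093
open 0.041
F [-1.67 -0.21  3.74]
Tz [0.01 0.21 0.03]
shift_cm [-0.   -0.01 -0.  ]
```

Seated; lock, release, lift and look.

```bash
python3 -m inch '[{"hand":0,"tx":0,"ty":0,"tz":0,"yaw":0.1},{"hand":0,"tx":0,"ty":0,"tz":0,"yaw":0.15},{"hand":0,"tx":0,"ty":0,"tz":0,"yaw":0.15},{"hand":0,"tx":0,"ty":0,"tz":0,"yaw":0.15},{"hand":0,"tx":0,"ty":0,"tz":0,"yaw":0.15},{"hand":0,"tx":0,"ty":0,"tz":0,"yaw":0.15},{"hand":0,"tx":0,"ty":0,"tz":0,"yaw":0.1},{"hand":0,"tx":0,"ty":0,"tz":0,"yaw":0.05},{"hand":0,"tx":0,"ty":0,"tz":0,"yaw":0.05},{"hand":0,"tx":0,"ty":0,"tz":0,"yaw":0.05},{"hand":0,"tx":0,"ty":0,"tz":0,"yaw":0.03},{"hand":0,"tx":0,"ty":0,"tz":0,"yaw":0}]'; python3 - <<'E'
from h2 import *
to()
E
python3 -m inch '[{"hand":5.2,"tx":0,"ty":0,"tz":0,"yaw":0},{"hand":5.2,"tx":0,"ty":0,"tz":0,"yaw":0},{"hand":5.2,"tx":0,"ty":0,"tz":0,"yaw":0},{"hand":5.2,"tx":0,"ty":0,"tz":-1,"yaw":0},{"hand":5.2,"tx":0,"ty":0,"tz":-3,"yaw":0},{"hand":5.2,"tx":-2.5,"ty":0,"tz":-3,"yaw":0},{"hand":5.2,"tx":-2,"ty":0,"tz":-2,"yaw":0},{"hand":5.2,"tx":0,"ty":0,"tz":0,"yaw":0},{"hand":5.2,"tx":0,"ty":0,"tz":0,"yaw":0},{"hand":5.2,"tx":0,"ty":0,"tz":0,"yaw":0},{"hand":5.2,"tx":0,"ty":0,"tz":0,"yaw":0},{"hand":5.2,"tx":0,"ty":0,"tz":0,"yaw":0}]'; python3 - <<'E'
from h2 import *
c=snap("wrist","w16"); to()
f=c["frame"][100:280,200:440]; cv2.imwrite("pics/w16z.png",cv2.resize(f,(800,600),interpolation=cv2.INTER_CUBIC))
s=snap("side","s16");a=snap("scene","c16")
pb,_=roi_blob(s,"blue",375,380,420,425); pa,_=roi_blob(a,"blue",455,195,515,250); print(pb,pa,tri([(s,pb),(a,pa)]))
E
```

```text
clock: 44.55
position: [0.6202, 0.0046, 0.0737]
tcp_rot: [3.118, 0.382, 0.002]
contact_force: [-0.6, 0.4, 4.6]
opening: 0.0413
clock 44.55
pos [0.6202 0.0046 0.0737]
xang 0.244
tilt 0.0013
j6 1.223
open 0.0413
F [-0.58  0.4   4.65]
Tz [ 0.04  0.08 -0.05]
clock: 46.05
position: [0.576, -0.0062, 0.1626]
tcp_rot: [-3.118, -0.382, 0.001]
contact_force: [0.5, 0.9, -0.8]
opening: 0.052
clock 46.1
pos [ 0.576  -0.0062  0.1628]
xang 0.2439
tilt 0.0007
j6 1.196
open 0.0523
F [-0.57 -0.42 -0.57]
Tz [-0.02  0.04  0.04]
[390.8467598  403.59410858] [483.32467842 221.11465836] (array([0.39623224, 0.33027591, 0.02520701]), [0.00035985998037824405, 0.00035985998037821825])
```

View pics/w16z.png

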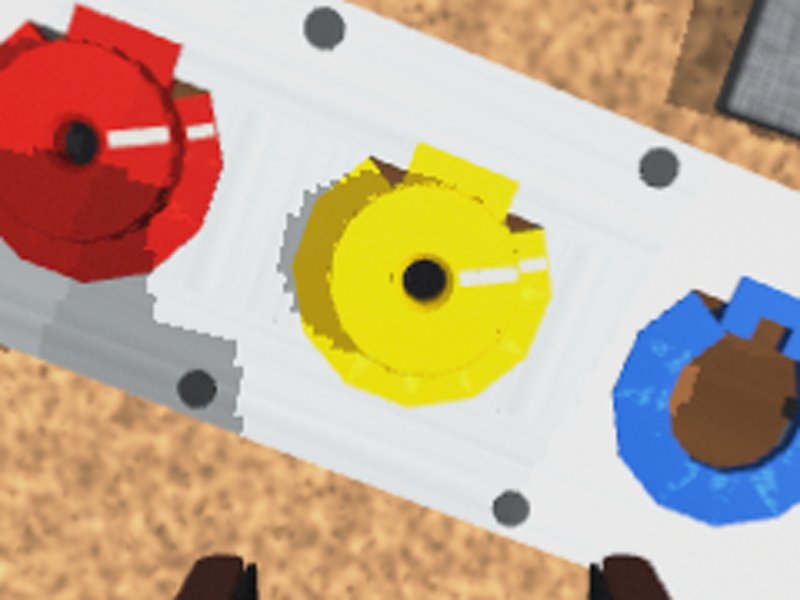

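View pics/s16.png

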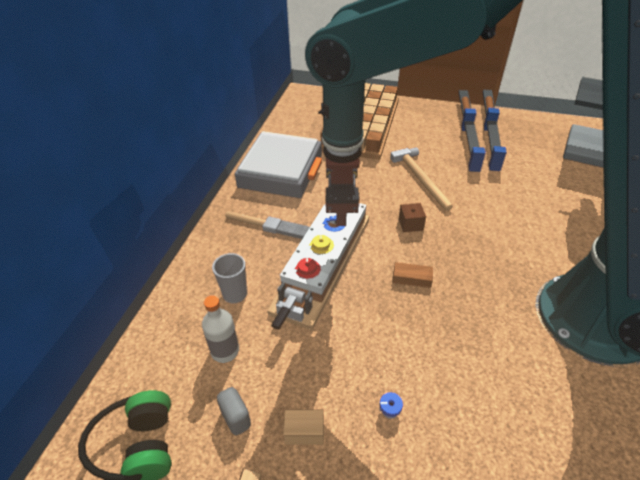

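```bash
python3 -m inch '[{"hand":6,"tx":-0.6,"ty":-2,"tz":0,"yaw":0},{"hand":6,"tx":-1.3,"ty":-4,"tz":0,"yaw":0},{"hand":6,"tx":-1.7,"ty":-5,"tz":0,"yaw":0},{"hand":6,"tx":-1.7,"ty":-5.5,"tz":0,"yaw":0},{"hand":6,"tx":-1.7,"ty":-5.5,"tz":0,"yaw":0},{"hand":6,"tx":-1.7,"ty":-5.5,"tz":0,"yaw":0},{"hand":6,"tx":-1.3,"ty":-4,"tz":0,"yaw":0},{"hand":6,"tx":-0.6,"ty":-2.1,"tz":0,"yaw":0},{"hand":6,"tx":0,"ty":0,"tz":0,"yaw":-0.15},{"hand":6,"tx":0,"ty":0,"tz":0,"yaw":-0.18},{"hand":6,"tx":0,"ty":0,"tz":0,"yaw":-0.18},{"hand":6,"tx":0,"ty":0,"tz":0,"yaw":-0.18},{"hand":6,"tx":0,"ty":0,"tz":0,"yaw":-0.18},{"hand":6,"tx":0,"ty":0,"tz":0,"yaw":-0.18},{"hand":6,"tx":0,"ty":0,"tz":0,"yaw":-0.1},{"hand":6,"tx":0,"ty":0,"tz":0,"yaw":0},{"hand":6,"tx":0,"ty":0,"tz":0,"yaw":0},{"hand":6,"tx":0,"ty":0,"tz":0,"yaw":0},{"hand":6,"tx":0,"ty":0,"tz":0,"yaw":0},{"hand":6,"tx":0,"ty":0,"tz":0,"yaw":0}]'; python3 - <<'E'
from h2 import *
c=snap("wrist","w17"); to()
p,P=bush(c,"blue",(220,100,420,260))
to([P[0],P[1],.0253])
f=c["frame"][120:280,240:400]; cv2.imwrite("pics/w17z.png",cv2.resize(f,(600,600),interpolation=cv2.INTER_CUBIC))
E
```

```text
clock: 48.7
position: [0.392, 0.2942, 0.1632]
tcp_rot: [-2.409, -2.016, -0.0]
contact_force: [0.7, -0.1, 0.4]
opening: 0.0602
clock 48.75
pos [0.392  0.2942 0.1632]
xang 1.3935
tilt 0.0001
j6 0.68
open 0.0599
F [-0.56  0.21 -0.56]
Tz [-0.01 -0.06  0.07]
blue c [324.7 187.1] r 24.1 e [324.7 187.1] [47.4 48. ] P [0.3976 0.3315 0.036 ] n 69
  mean ang -0.01 off 0.0082 axis ang 0.45
clock 48.75
pos [0.392  0.2942 0.1632]
xang 1.3935
tilt 0.0001
j6 0.68
open 0.0599
F [-0.56  0.21 -0.56]
Tz [-0.01 -0.06  0.07]
shift_cm [ 3.77 -0.11 13.79]
```

View pics/w17z.png

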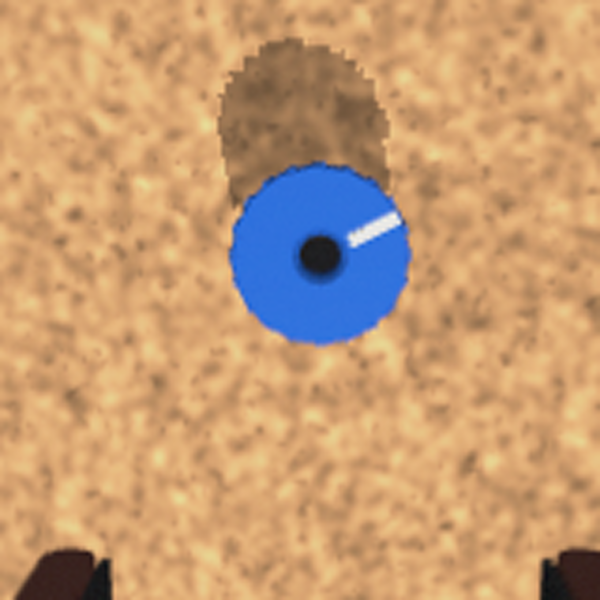

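```bash
python3 -m inch '[{"hand":6,"tx":1.9,"ty":-0.1,"tz":1,"yaw":0},{"hand":6,"tx":1.87,"ty":0,"tz":3,"yaw":0},{"hand":6,"tx":0,"ty":0,"tz":4,"yaw":0},{"hand":6,"tx":0,"ty":0,"tz":3,"yaw":0},{"hand":6,"tx":0,"ty":0,"tz":2,"yaw":0},{"hand":6,"tx":0,"ty":0,"tz":0.7,"yaw":0},{"hand":6,"tx":0,"ty":0,"tz":0,"yaw":0},{"hand":6,"tx":0,"ty":0,"tz":0,"yaw":0},{"hand":6,"tx":0,"ty":0,"tz":0,"yaw":0}]'; python3 - <<'E'
from h2 import *
to([.3977,.3316,.0253])
E
```

```text
clock: 49.88
position: [0.3983, 0.332, 0.027]
tcp_rot: [2.409, 2.016, 0.003]
contact_force: [0.5, 0.1, 0.5]
opening: 0.0601
clock 49.88
pos [0.3983 0.332  0.027 ]
xang 1.3937
tilt 0.0017
j6 0.738
open 0.0601
F [0.51 0.13 0.54]
Tz [-0.06 -0.05 -0.  ]
shift_cm [-0.04 -0.05  0.17]
```

```bash
python3 -m inch '[{"hand":6,"tx":-0.03,"ty":0,"tz":0.2,"yaw":0},{"hand":0,"tx":0,"ty":0,"tz":0,"yaw":0},{"hand":0,"tx":0,"ty":0,"tz":0,"yaw":0},{"hand":0,"tx":0,"ty":0,"tz":0,"yaw":0},{"hand":0,"tx":0,"ty":0,"tz":0,"yaw":0},{"hand":0,"tx":0,"ty":0,"tz":0,"yaw":0}]' 25; python3 - <<'E'
from h2 import *
to([.3977,.3316,.0253])
E
python3 -m inch '[{"hand":0,"tx":0,"ty":0,"tz":-1,"yaw":0},{"hand":0,"tx":0,"ty":0,"tz":-3,"yaw":0},{"hand":0,"tx":0,"ty":0,"tz":-4,"yaw":0},{"hand":0,"tx":0,"ty":0,"tz":-4,"yaw":0},{"hand":0,"tx":-1.5,"ty":1.2,"tz":-1,"yaw":0},{"hand":0,"tx":-3,"ty":2.3,"tz":0,"yaw":0},{"hand":0,"tx":-4,"ty":3.1,"tz":0,"yaw":0},{"hand":0,"tx":-4.2,"ty":3.2,"tz":0,"yaw":0},{"hand":0,"tx":-4.2,"ty":3.2,"tz":0,"yaw":0},{"hand":0,"tx":-4.2,"ty":3.2,"tz":0,"yaw":0},{"hand":0,"tx":-4.2,"ty":3.2,"tz":0,"yaw":0},{"hand":0,"tx":-4.2,"ty":3.2,"tz":0,"yaw":0},{"hand":0,"tx":-3.8,"ty":3,"tz":0,"yaw":0},{"hand":0,"tx":-2,"ty":1.6,"tz":0,"yaw":0},{"hand":0,"tx":-1,"ty":0.8,"tz":0,"yaw":0},{"hand":0,"tx":0,"ty":0,"tz":0,"yaw":0.13},{"hand":0,"tx":0,"ty":0,"tz":0,"yaw":0.15},{"hand":0,"tx":0,"ty":0,"tz":0,"yaw":0.13},{"hand":0,"tx":0,"ty":0,"tz":0,"yaw":0},{"hand":0,"tx":0,"ty":0,"tz":0,"yaw":0}]'; python3 -m inch '[{"hand":0,"tx":0,"ty":0,"tz":0,"yaw":0},{"hand":0,"tx":0,"ty":0,"tz":0,"yaw":0},{"hand":0,"tx":0,"ty":0,"tz":0,"yaw":0}]'; python3 - <<'E'
from h2 import *
c=snap("wrist","w18")
to([.6091,-.0747,.0944])
f=c["frame"][180:360,200:440]; cv2.imwrite("pics/w18z.png",cv2.resize(f,(800,600),interpolation=cv2.INTER_CUBIC))
E
```

```text
clock: 50.62
position: [0.3976, 0.3312, 0.0243]
tcp_rot: [-2.409, -2.016, -0.0]
contact_force: [0.3, -0.7, 2.4]
opening: 0.0415
clock 50.62
pos [0.3976 0.3312 0.0243]
xang 1.3938
tilt 0.0001
j6 0.738
open 0.0415
F [ 0.33 -0.71  2.37]
Tz [-0.12 -0.07 -0.  ]
shift_cm [ 0.04  0.   -0.1 ]
clock: 53.12
position: [0.6089, -0.0745, 0.1542]
tcp_rot: [-2.766, -1.488, 0.0]
contact_force: [0.1, 0.4, -1.3]
opening: 0.0414
clock: 53.5
position: [0.6093, -0.0754, 0.1542]
tcp_rot: [-2.769, -1.484, -0.0]
contact_force: [0.1, 0.2, -1.6]
opening: 0.0411
clock 53.55
pos [ 0.6093 -0.0755  0.1542]
xang 0.984
tilt 0.0001
j6 0.351
open 0.0409
F [-0.36 -0.02 -1.17]
Tz [-0.05  0.02  0.03]
shift_cm [ 0.05 -0.06  5.98]
```

View pics/w18z.png

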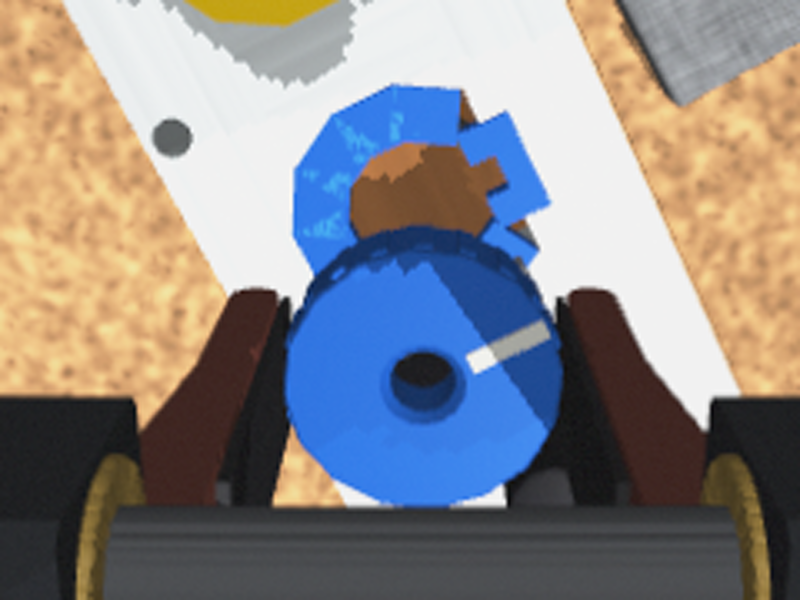

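```bash
python3 -m inch '[{"hand":0,"tx":0.05,"ty":-0.05,"tz":1.5,"yaw":0},{"hand":0,"tx":0,"ty":0,"tz":2,"yaw":0},{"hand":0,"tx":0,"ty":0,"tz":1.5,"yaw":0},{"hand":0,"tx":0,"ty":0,"tz":0.5,"yaw":0},{"hand":0,"tx":0,"ty":0,"tz":0.2,"yaw":0},{"hand":0,"tx":0,"ty":0,"tz":0.2,"yaw":0},{"hand":0,"tx":0,"ty":0,"tz":0.2,"yaw":0},{"hand":0,"tx":0,"ty":0,"tz":0,"yaw":0},{"hand":0,"tx":0,"ty":0,"tz":0,"yaw":0}]'; python3 -m inch '[{"hand":0,"tx":0,"ty":0,"tz":0.2,"yaw":0},{"hand":0,"tx":0,"ty":0,"tz":0.2,"yaw":0},{"hand":0,"tx":0,"ty":0,"tz":0.2,"yaw":0},{"hand":0,"tx":0,"ty":0,"tz":0.15,"yaw":0},{"hand":0,"tx":0,"ty":0,"tz":0.15,"yaw":0},{"hand":0,"tx":0,"ty":0,"tz":0,"yaw":0}]'; python3 - <<'E'
from h2 import *
to([.6091,-.0747,.0733])
E
```

```text
clock: 54.68
position: [0.6093, -0.0748, 0.0934]
tcp_rot: [2.769, 1.484, 0.0]
contact_force: [0.5, 0.7, -1.3]
opening: 0.0412
clock: 55.42
position: [0.609, -0.0747, 0.084]
tcp_rot: [-2.769, -1.484, 0.0]
contact_force: [0.1, -0.9, -2.1]
opening: 0.0414
clock 55.42
pos [ 0.609  -0.0747  0.084 ]
xang 0.9838
tilt 0.0003
j6 0.352
open 0.0414
F [ 0.11 -0.94 -2.1 ]
Tz [-0.01 -0.02  0.03]
shift_cm [0.   0.   1.07]
```

```bash
python3 -m inch '[{"hand":0,"tx":0,"ty":0,"tz":0.25,"yaw":0},{"hand":0,"tx":0,"ty":0,"tz":0.25,"yaw":0},{"hand":0,"tx":0,"ty":0,"tz":0.25,"yaw":0},{"hand":0,"tx":0,"ty":0,"tz":0.2,"yaw":0},{"hand":0,"tx":0,"ty":0,"tz":0,"yaw":0},{"hand":0,"tx":0,"ty":0,"tz":0.1,"yaw":0},{"hand":0,"tx":0,"ty":0,"tz":0.1,"yaw":0},{"hand":0,"tx":0,"ty":0,"tz":0,"yaw":0}]'; python3 - <<'E'
from h2 import *
to([.6091,-.0747,.0733])
E
```

```text
clock: 56.42
position: [0.6093, -0.0747, 0.0733]
tcp_rot: [2.769, 1.484, 0.0]
contact_force: [-1.1, -0.1, 4.4]
opening: 0.0416
clock 56.42
pos [ 0.6093 -0.0747  0.0733]
xang 0.9838
tilt 0.0003
j6 0.352
open 0.0416
F [-1.07 -0.06  4.44]
Tz [ 0.04  0.3  -0.01]
shift_cm [-0.01 -0.02 -0.  ]
```

```bash
python3 -m inch '[{"hand":0,"tx":0,"ty":0,"tz":0,"yaw":0.1},{"hand":0,"tx":0,"ty":0,"tz":0,"yaw":0.15},{"hand":0,"tx":0,"ty":0,"tz":0,"yaw":0.15},{"hand":0,"tx":0,"ty":0,"tz":0,"yaw":0.15},{"hand":0,"tx":0,"ty":0,"tz":0,"yaw":0.15},{"hand":0,"tx":0,"ty":0,"tz":0,"yaw":0.15},{"hand":0,"tx":0,"ty":0,"tz":0,"yaw":0.1},{"hand":0,"tx":0,"ty":0,"tz":0,"yaw":0.05},{"hand":0,"tx":0,"ty":0,"tz":0,"yaw":0.05},{"hand":0,"tx":0,"ty":0,"tz":0,"yaw":0.05},{"hand":0,"tx":0,"ty":0,"tz":0,"yaw":0.03},{"hand":0,"tx":0,"ty":0,"tz":0,"yaw":0}]'; python3 -m inch '[{"hand":5.2,"tx":0,"ty":0,"tz":0,"yaw":0},{"hand":5.2,"tx":0,"ty":0,"tz":0,"yaw":0},{"hand":5.2,"tx":0,"ty":0,"tz":0,"yaw":0},{"hand":5.2,"tx":0,"ty":0,"tz":-1,"yaw":0},{"hand":5.2,"tx":0,"ty":0,"tz":-3,"yaw":0},{"hand":5.2,"tx":-3,"ty":0,"tz":-4,"yaw":0},{"hand":5.2,"tx":-4,"ty":0,"tz":-5,"yaw":0},{"hand":5.2,"tx":0,"ty":0,"tz":-3,"yaw":0},{"hand":5.2,"tx":0,"ty":0,"tz":0,"yaw":0},{"hand":5.2,"tx":0,"ty":0,"tz":0,"yaw":0},{"hand":5.2,"tx":0,"ty":0,"tz":0,"yaw":0},{"hand":5.2,"tx":0,"ty":0,"tz":0,"yaw":0}]'; python3 - <<'E'
from h2 import *
c=snap("wrist","w19"); to()
f=c["frame"][40:280,160:480]; cv2.imwrite("pics/w19z.png",cv2.resize(f,(800,600),interpolation=cv2.INTER_CUBIC))
s=snap("side","s19");a=snap("scene","c19")
f=s["frame"][170:350,220:460]; cv2.imwrite("pics/s19z.png",cv2.resize(f,(800,600),interpolation=cv2.INTER_CUBIC))
E
```

```text
clock: 57.92
position: [0.6096, -0.0747, 0.0732]
tcp_rot: [-3.133, 0.23, -0.002]
contact_force: [-0.9, 0.8, 6.9]
opening: 0.041
clock: 59.42
position: [0.5403, -0.0646, 0.2302]
tcp_rot: [-3.133, 0.23, 0.004]
contact_force: [0.8, 0.1, 0.7]
opening: 0.0522
clock 59.48
pos [ 0.5405 -0.0646  0.2304]
xang -0.1462
tilt 0.0021
j6 1.471
open 0.052
F [-0.29  0.91 -0.88]
Tz [0.07 0.04 0.01]
```

View pics/w19z.png

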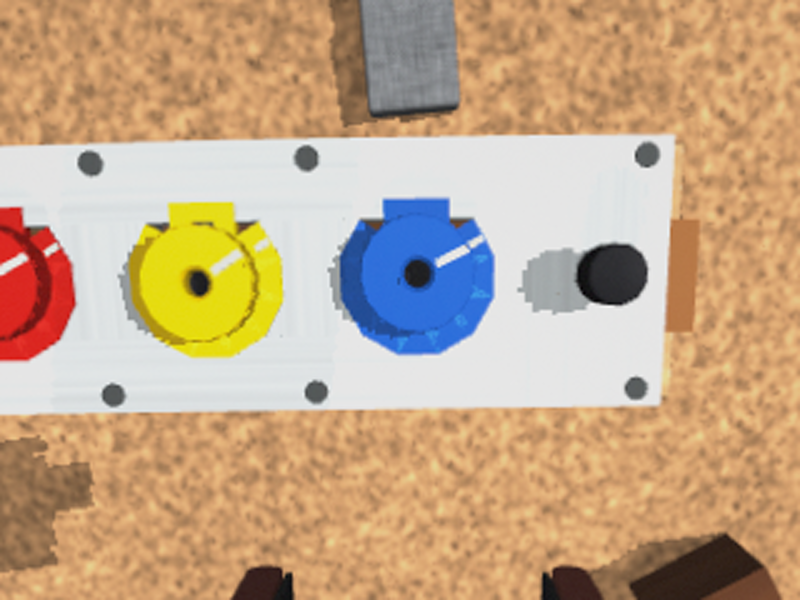

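View pics/s19z.png

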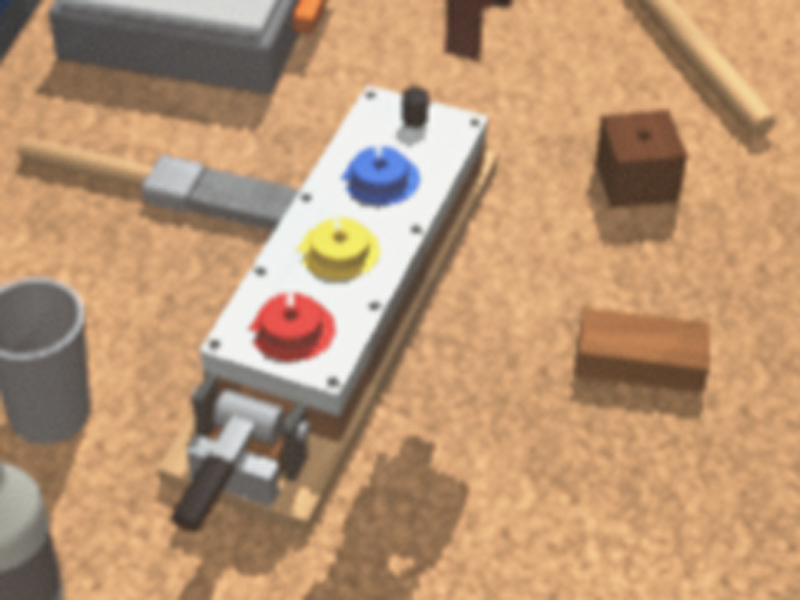

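View pics/c19.png

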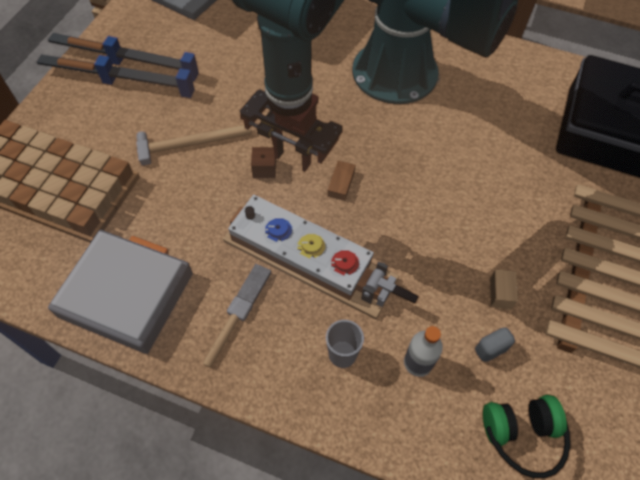

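All three white lines meet their lock marks (blue zoom 460,250; yellow 230,258; red 20,262). The knob is on the plate, the lever is flat, and the bystanders look unmoved. I'll do one numeric check, then hand in.

```bash
python3 - <<'E'
from h2 import *
w=load("w19");s=load("w16"); jy=1.4380
f=lambda x,y:(160+(x+.5)/2.5-.5,40+(y+.5)/2.5-.5); g=lambda x,y:(200+(x+.5)*.3-.5,100+(y+.5)*.3-.5)
print("yellow top",tri([(w,f(197,283)),(s,g(424,280))]))
for n,a,b in [("blue",(438,265),(484,238)),("yellow",(213,273),(268,243)),("red",(0,272),(57,245))]:
    L=onz(w,[f(*a),f(*b)],.085);d=L[1]-L[0];print(n,"deg from jig x",np.degrees(np.arctan2(d[1],d[0])-(jy-np.pi/2)).round(1))
e=onz(w,[f(694,276)],.046)[0][:2]-np.array([.6197,.0046]);print("rail back jig y",e@[np.cos(jy),np.sin(jy)])
print(arm.finish_job())
E
```

```text
yellow top (array([0.6197221 , 0.00447537, 0.08172585]), [0.001090739853640982, 0.0010907398536409295])
blue deg from jig x -61.0
yellow deg from jig x -63.9
red deg from jig x -68.2
rail back jig y -0.1938674093438125
the job is handed in; nothing more can be done
None
```

The job is done and handed in at about 59.5 s of the 208 s; it reports no verdict. I pushed the rail home, moved the pin from its block into the jig, threw the cam lever flat, then seated and locked the red, yellow and blue bushes.

**Last checks**
- **Rail:** its back end measures jig y = -193.9 mm, against -194 mm when home.
- **Pin:** the knob sits on the plate. At release the tool was 73.8 mm up with the same 3.8 mm offset as in the block, so the knob's underside was at 70 mm.
- **Cam lever:** it lies flat over the end stop and stopped hard at the end of its swing, where the measured force reached 34 N.
- **Bushes:** none pushed back by more than about 7 N. In the last wrist view every white line meets its lock mark, and the measured turn from the keyway was 61° for blue, 64° for yellow and 68° for red. The stop is at 60°, so the excess is the coarseness of reading the lines, worst for red at the picture's edge. No torque rise was seen at the stops.
- **Yellow head height:** it triangulated at 82 mm against the expected 85 mm, with a ray mismatch of about 1 mm. The red and blue seating heights were checked only by the tool height when seated, about 49 mm for the foot.
- **Bystanders:** in the last scene view they look unmoved, judged by eye and not measured.

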